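# Press the tag down on the carton

### The job

Set the small carton that carries the white tag with an orange spot on the sloped packing rest: tag side up, square and midway across between the dark lines, its tag end uphill and its other end against the blue lip, and let go of it. Then lift the red-handled label press out of its stand and hold its round pad flat on the orange spot, square to the sloping carton, pushing gently so that the spring plunger is about half way in. Finish while still holding the press there in the gripper, and leave the plain carton, the tape roll and the stapler alone.

Things in the scene. Friction and masses are not known exactly. Their poses are not given: they have to be found in the camera images.
- carton: Cardboard carton on the bench, 110 (x) by 60 (y) by 45 (z) mm, about 0.18 kg. Origin: centre of its underside; x along its length towards the tag end, z up. On top: a white 44 mm square tag with an orange spot 20 mm across, 25 mm from the middle towards +x.
- spot (a point): Centre of the orange spot on the carton's top face; same axes as the carton: z points out of the face.
- deck: Plywood deck of the packing rest, fixed, 150 mm wide, rising away from the robot at 20 degrees. Origin: on its surface, midway across, at the uphill foot of the blue lip, 35 mm above the bench; x uphill along the surface (170 mm long), y across to the left, z square out of it. Lip 16 mm high. Dark lines at y = +-36 mm; no side walls. A carton home against the lip has its origin at x = 55 mm.
- press: Label press, 0.23 kg, upright in its stand, lifts straight out. Origin: on its axis, at the underside of the black skirt (48 mm across, z 0 to 8 mm) that rests on the stand; z up the grip. Red square grip 30 by 30 mm, sides along x and y, z 8 to 70 mm: grip near z = 45. Below: barrel 26 mm across to z = -12, green rod, black round pad 28 mm across with its face at z = -34 (spring out).
- pad_face (a point): Centre of the pad's working face; same axes as the press: z points from the face up the grip, so it is parallel to the spot's z when the pad is flat on it.
- press_pad (a joint): How far the spring plunger is pushed in, in m: 0 fully out, 0.014 fully in (the pad then meets the barrel and the green rod has vanished). The spring takes about 1.5 N to start moving, 5 N half way (0.007) and 8.5 N fully in.
- stand: Grey stand of the press, fixed to the bench: block 80 by 80 by 50 mm high with a 37 mm upright hole through its middle. Origin: centre of its underside.
- plain_carton: Bystander: carton of the same size (110 by 60 by 45 mm) without tag or spot, a tan tape strip along its top. Origin: centre of its underside. Leave it.
- tape_roll: Bystander: roll of tan packing tape lying flat, 96 mm across, 48 mm high. Origin: centre of its underside. Leave it.
- stapler: Bystander: blue and black stapler, 34 (x) by 130 (y) by 54 mm high. Origin: centre of its underside. Leave it.
Not all that is in view belongs to the job. Of the things like the press, leave any that is yellow; of the rest the smaller one is meant.

How it is judged:
By the outcome, as a careful person would: the job done as asked, in the order asked, and still so for the second after the job is handed in, while the arm keeps its last pose, push and grip.
It also fails if it takes over 48 s, if anything falls off the work surface, if the arm or the gripper's body presses on something with over 40 N, if the wrist force passes 120 N, or if a joint passes its speed limit or range.

### The arm

A 6-joint arm with a two-finger parallel gripper is mounted at the origin on the work surface. World frame = base frame: x ahead of the robot, y to its left, z up, the work surface at z = 0. Lengths are in m, angles in degrees, forces in N, time in s.
With the tool pointing down it reaches from about 0.375 to 0.9 m from the base axis. Payload 3.1 kg.
Tool frame: the origin (TCP) lies at the very end of the fingers, on their centre line; the grasp point (between the pads) lies 19 mm behind it; x points along the fingers, z is the direction in which the jaws open and shut, and the axes are right-handed (so a half turn about x gives the same grasp; the last joint's range is limited). The gripper opens to 87 mm and grips with 3 to 60 N. Pads are 19 mm wide; open, the fingers measure 117 mm over their backs; the gripper's body (75 mm by 190 mm) begins 51 mm behind the grasp point.
Start: joints at [54.861, 30.224, 82.088, -0, 67.689, -10.227], TCP at [0.263, 0.567, 0.223] pointing down, gripper open.
Joint ranges: [-176.69, 176.69], [-43.24, 126.21], [12.49, 139.97], [-82, 262], [0, 151.66], [-163.58, 163.58]. Speed limits (degrees/s): [159.86, 159.86, 180, 180, 180, 180].

### API

Orientations are given as a 3x3 rotation matrix whose columns are the frame's x, y, z axes.
In Python, from rig import bot gives the robot as it stands.
- The arm moves only by the tool send_rows, never from a script. Its arguments are lists of equal length, an entry for each row: "fingers": the opening, from 0 (shut) to 1 (fully open); "dp": the shift along the world's x, y, z in mm, a list of three; "turn": the turn, a rotation vector about the world's x, y, z in rad, a list of three. In form: {"fingers": [fingers, ...], "dp": [[tx, ty, tz], ...], "turn": [[rx, ry, rz], ...]}. A call has 1 to 10 rows; each row is the pose to reach, as a shift and turn from the pose measured when the call began; what a row does not reach only later rows make up. A row lasts 1/12 s, in which the tool goes at most 41.7 mm and 7.16 degrees, less where a joint would pass 70% of its speed; a pose out of reach is approached as far as the arm can. A call with a gripper value outside its range is refused whole. The fingers move at their own pace and stop on an object; the grip force is fixed at half the most. Time passes only in rows, so rows that repeat a pose let the fingers close. It gives the time, the measured TCP pose, the force and the opening at its end, in the units of the state.
- bot.read_state(): the state, without advancing time (a new reading comes with each control period).
- bot.capture(name): name is "scene" or "top"; returns a dict with "img" (400x640x3 uint8, blue, green, red), "z_map" (400x640 float32, m along the optical axis (not along the pixel's ray), 0 where there is no reading), "mtx" (3x3 intrinsics, pixels), "origin" and "orientation" of the camera in the world. Camera axes: x right, y up, looking along -z (the intrinsics and any distortion apply to the point x, -y, -z); pixel columns grow to the right and rows downward; lengths in m; the calibration is good to about 2 mm. A picture is of the moment at which its call begins.
- bot.hand_in(): hands the job in, once; it reports no verdict.
The state is a dict: "time_s": time; "joint_positions": joint angles; "qvel": joint speeds; "tau": joint torques, N m; "position": TCP position; "tcp_rot": TCP orientation; "force": force on the tool from outside, world axes, zero at the start; "moment": the same for the moment, N m; "opening": opening from 0.0 (shut) to 1.0 (fully open).
Only numpy, scipy, OpenCV 4.12 (cv2) and the standard library are available. Lean on these libraries where they do the work, as an engineer would, in place of code of your own. Each camera call takes 0.05 s, during which the arm holds its last target.

## Working session

There is one attempt and no reset: what is moved stays moved. The work goes in short steps, Python scripts to look and compute and a tool call to move; the robot and the scene stay as the last step left them, time stands still between calls to the robot, and variables do not carry over. Pictures are saved under pics/ and viewed, and the job is handed in when it is done.

Besides the shell and the picture viewer there is one more tool, called by a JSON object that holds its "op" and its "data", one argument or row to a line. send_rows: Moves the arm, as the interface text tells. Its arguments: {"type":"object","properties":{"fingers":{"type":"array","items":{"type":"number"}},"dp":{"type":"array","items":{"type":"array","items":{"type":"number"}}},"turn":{"type":"array","items":{"type":"array","items":{"type":"number"}}}},"required":["fingers","dp","turn"]}

```bash
mkdir -p pics; ls; python3 - <<'E'
from rig import bot
import cv2,numpy as np,pickle
print(bot.read_state())
for n in("scene","top"):
    c=bot.capture(n);cv2.imwrite(f"pics/{n}0.png",c["img"]);pickle.dump(c,open(n+"0.pkl","wb"))
    print(n,c["mtx"],c["origin"],c["orientation"],[k for k in c])
E
```

```text
pics
{'time_s': 0.0, 'joint_positions': array([ 5.48607145e+01,  3.02799438e+01,  8.21566476e+01, -3.38587836e-04,
        6.76884359e+01, -1.02266635e+01]), 'qvel': array([-0.11502464,  0.09539571, -0.00175821,  0.11561388,  0.00854643,
        0.10389347]), 'tau': array([ 2.32001012e-04, -4.40048397e+01, -1.76591510e+01,  6.33572834e-02,
        5.82925498e-02, -1.47778765e-04]), 'position': array([0.26281214, 0.56625008, 0.2215597 ]), 'tcp_rot': array([[-1.25149325e-03, -9.06951949e-01,  4.21232236e-01],
       [-1.78760053e-03,  4.21233922e-01,  9.06950267e-01],
       [-9.99997619e-01,  3.82047171e-04, -2.14843919e-03]]), 'force': array([-0.22380941,  0.92337544, -0.48913296]), 'moment': array([-0.01199229,  0.03032479,  0.00817555]), 'opening': 1.0016270594721894}
scene [[503.65651605   0.         321.29398607]
 [  0.         503.65651605 197.28441137]
 [  0.           0.           1.        ]] [ 1.24150475 -0.08192194  1.17887846] [[ 0.1135788  -0.85180122  0.51140448]
 [ 0.99351243  0.10034733 -0.0535114 ]
 [-0.005737    0.51416447  0.85767242]] ['img', 'z_map', 'mtx', 'origin', 'orientation']
top [[419.13591035   0.         314.00028487]
 [  0.         419.13591035 204.46249544]
 [  0.           0.           1.        ]] [ 0.38976096 -0.03346243  1.01495236] [[ 0.01179822  0.98404949 -0.17750325]
 [-0.99974276  0.00816989 -0.02115797]
 [-0.01937031  0.17770722  0.98389275]] ['img', 'z_map', 'mtx', 'origin', 'orientation']
```

View pics/scene0.png

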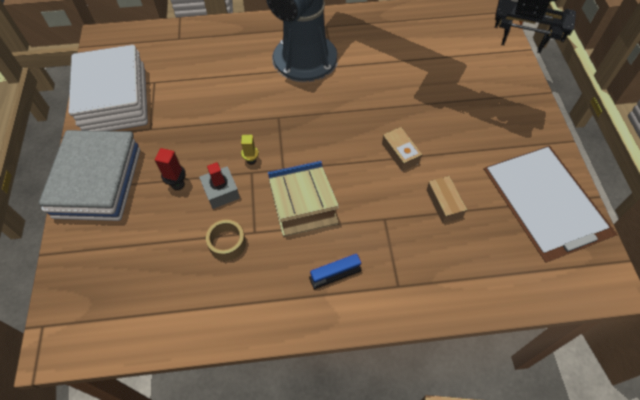

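View pics/top0.png

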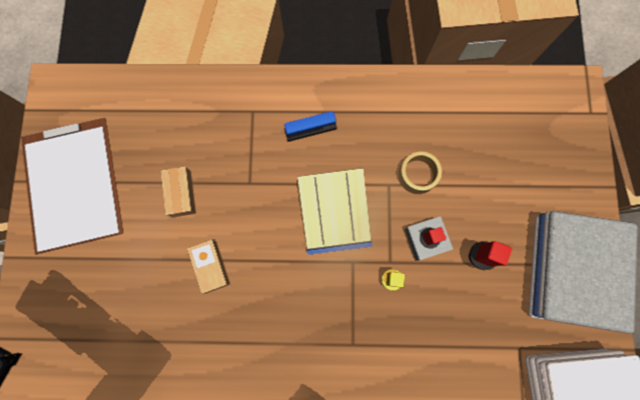

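The scene shows the tagged carton at top (207,267), the plain carton (176,191), deck (335,210), press in stand (433,237), large red decoy (490,254), yellow one (393,280), tape roll (421,172) and stapler (310,126). Next I'll measure.

```bash
cat > h.py <<'E'
import cv2,numpy as np,pickle
def load(n): return pickle.load(open(n,"rb"))
def rays(c,uv):
    uv=np.atleast_2d(np.asarray(uv,float));K=c["mtx"]
    d=np.c_[(uv[:,0]-K[0,2])/K[0,0],-(uv[:,1]-K[1,2])/K[1,1],-np.ones(len(uv))]
    return d@np.asarray(c["orientation"]).T
def onplane(c,uv,p=(0,0,0),n=(0,0,1)):
    d=rays(c,uv);o=np.asarray(c["origin"]);n=np.asarray(n,float)
    t=((np.asarray(p)-o)@n)/(d@n);return o+t[:,None]*d
def cloud(c):
    v,u=np.mgrid[0:400,0:640]
    d=rays(c,np.c_[u.ravel(),v.ravel()])
    P=np.asarray(c["origin"])+c["z_map"].ravel()[:,None]*d
    P[c["z_map"].ravel()==0]=np.nan
    return P.reshape(400,640,3)
def proj(c,P):
    q=(np.atleast_2d(P)-c["origin"])@np.asarray(c["orientation"]);K=c["mtx"]
    return np.c_[K[0,0]*q[:,0]/-q[:,2]+K[0,2],K[1,1]*-q[:,1]/-q[:,2]+K[1,2]]
E
python3 - <<'E'
from h import *
np.set_printoptions(precision=4,suppress=True)
for n,boxes in(("top",dict(carton=(180,230,232,300),deck=(290,375,162,258),press=(400,460,210,265),table=(230,280,270,330))),("scene",dict(carton=(378,426,122,170),deck=(262,345,155,238),press=(192,242,155,212),table=(300,380,220,250)))):
    c=load(n+"0.pkl");P=cloud(c)
    big=np.hstack([cv2.resize(c["img"][b[2]:b[3],b[0]:b[1]],(260,300),interpolation=cv2.INTER_CUBIC) for b in list(boxes.values())[:3]])
    cv2.imwrite(f"pics/crop_{n}.png",big)
    for k,b in boxes.items():
        q=P[b[2]:b[3],b[0]:b[1]].reshape(-1,3);z=q[:,2]
        print(n,k,np.isnan(z).mean(),np.nanpercentile(z,[1,5,25,50,75,95,99]))
        if k=="carton":
            m=((P[...,2]>.035)&(P[...,2]<.055)); mm=np.zeros_like(m);mm[b[2]:b[3],b[0]:b[1]]=m[b[2]:b[3],b[0]:b[1]]
            vs,us=np.nonzero(mm);r=onplane(c,np.c_[us,vs],(0,0,.045))
            print(cv2.minAreaRect((r[:,:2]*1000).astype(np.float32)),r.mean(0),len(r), np.nanmedian(P[mm][:,2]))
        hsv=cv2.cvtColor(c["img"],cv2.COLOR_BGR2HSV)
        if k=="carton":
            o=cv2.inRange(hsv,(5,150,150),(18,255,255));o2=np.zeros_like(o);o2[b[2]:b[3],b[0]:b[1]]=o[b[2]:b[3],b[0]:b[1]]
            vs,us=np.nonzero(o2);print("spot px",us.mean(),vs.mean(),len(us));print(onplane(c,[[us.mean(),vs.mean()]],(0,0,.045)))
            w=cv2.inRange(hsv,(0,0,170),(180,60,255));o2=np.zeros_like(w);o2[b[2]:b[3],b[0]:b[1]]=w[b[2]:b[3],b[0]:b[1]]
            vs,us=np.nonzero(o2);r=onplane(c,np.c_[us,vs],(0,0,.045));print("tag",cv2.minAreaRect((r[:,:2]*1000).astype(np.float32)),r.mean(0))
        if k=="deck":
            m=cv2.inRange(hsv,(22,60,90),(35,255,255));o2=np.zeros_like(m);o2[b[2]:b[3],b[0]:b[1]]=m[b[2]:b[3],b[0]:b[1]]
            q=P[o2>0];q=q[(~np.isnan(q[:,2]))&(q[:,2]>.03)]
            for _ in range(3):
                cc=q.mean(0);U,S,V=np.linalg.svd(q-cc,full_matrices=False);nn=V[2]*np.sign(V[2,2]);e=(q-cc)@nn;q=q[abs(e)<2.5*e.std()]
            print("deck plane",cc,nn,np.degrees(np.arccos(nn[2])),"uphill az",np.degrees(np.arctan2(-nn[1],-nn[0])),e.std(),len(q))
E
```

```text
top carton 0.003823529411764706 [-0.0042 -0.0028 -0.0007  0.0016  0.044   0.0467  0.0481]
((418.9478759765625, 231.3760986328125), (110.4345474243164, 62.35093307495117), 20.93103790283203) [0.4183 0.2316 0.045 ] 1292 0.04469814710870451
spot px 202.65714285714284 255.6 35
[[0.4424 0.2436 0.045 ]]
tag ((442.2292785644531, 243.25987243652344), (44.34572982788086, 44.64353942871094), 20.16432762145996) [0.4422 0.2431 0.045 ]
top deck 0.00392156862745098 [-0.0039 -0.0024  0.0005  0.0464  0.069   0.0881  0.0921]
deck plane [ 0.5507 -0.0617  0.0634] [-0.3372 -0.047   0.9403] 19.905842552524092 uphill az 7.931219084761586 0.0016136551902142398 3998
top press 0.0021212121212121214 [-0.0039 -0.0027 -0.0005  0.0018  0.0498  0.1181  0.1214]
top table 0.004666666666666667 [-0.0044 -0.0033 -0.0015 -0.0002  0.001   0.0027  0.0038]
scene carton 0.003472222222222222 [-0.0069 -0.0051 -0.0018  0.0017  0.0413  0.0456  0.0477]
((423.209228515625, 231.6859893798828), (115.03316497802734, 65.10850524902344), 21.013015747070312) [0.4237 0.2324 0.045 ] 748 0.04307031546378293
spot px 406.6363636363636 149.9090909090909 11
[[0.4407 0.2417 0.045 ]]
tag ((441.6510314941406, 242.18206787109375), (46.770423889160156, 46.441219329833984), 21.435020446777344) [0.4415 0.2422 0.045 ]
scene deck 0.004354768471476266 [-0.0066 -0.0047 -0.0013  0.0113  0.0562  0.0864  0.091 ]
deck plane [ 0.5576 -0.0602  0.0647] [-0.3398 -0.0472  0.9393] 20.06107382184755 uphill az 7.90832208783004 0.0015889827888080094 2192
scene press 0.004561403508771929 [-0.0065 -0.0049 -0.0021  0.001   0.0472  0.105   0.1197]
scene table 0.005 [-0.007  -0.0052 -0.003  -0.0011  0.001   0.0114  0.0209]
```

```bash
ls pics
```

```text
crop_scene.png
crop_top.png
scene0.png
top0.png
```

View pics/crop_top.png

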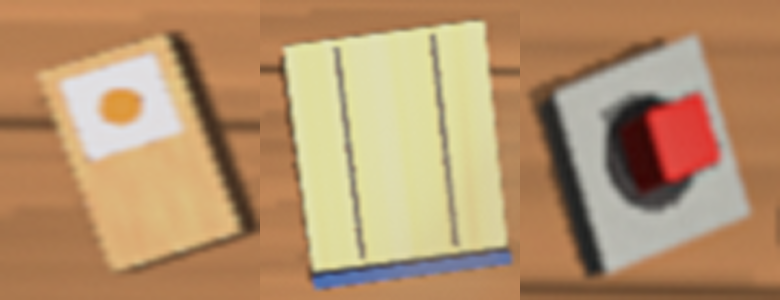

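View pics/crop_scene.png

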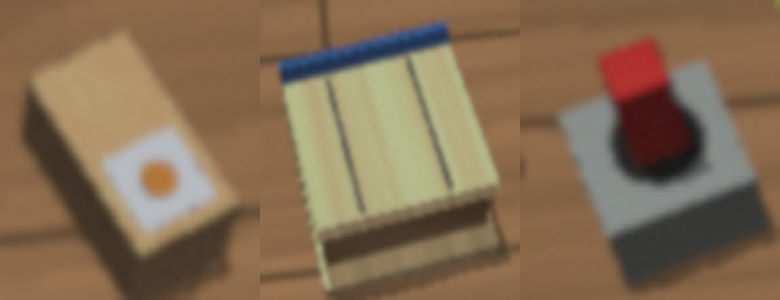

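```bash
python3 - <<'E'
from h import *
np.set_printoptions(precision=4,suppress=True)
for n,bd,bp in(("top",(290,375,162,262),(400,460,205,265)),("scene",(262,345,155,238),(192,242,155,212))):
    c=load(n+"0.pkl");P=cloud(c);hsv=cv2.cvtColor(c["img"],cv2.COLOR_BGR2HSV)
    def sel(m,b):
        o=np.zeros(m.shape,bool);o[b[2]:b[3],b[0]:b[1]]=m[b[2]:b[3],b[0]:b[1]]>0;vs,us=np.nonzero(o);return np.c_[us,vs],P[o]
    az=np.radians(7.9);x=np.array([np.cos(az)*np.cos(.349),np.sin(az)*np.cos(.349),np.sin(.349)]);
    nn=np.array([-np.sin(.349)*np.cos(az),-np.sin(.349)*np.sin(az),np.cos(.349)])
    # plane: passes deck centroid
    p0=np.array([0.5507,-0.0617,0.0634]) if n=="top" else np.array([.5576,-.0602,.0647])
    uv,q=sel(cv2.inRange(hsv,(22,60,90),(35,255,255)),bd); k=q[:,2]>.02; 
    r=onplane(c,uv[k],p0,nn); e1=np.array([1,0,0])-nn*nn[0];e1/=np.linalg.norm(e1);e2=np.cross(nn,e1)
    ab=np.c_[(r-p0)@e1,(r-p0)@e2]*1000;R=cv2.minAreaRect(ab.astype(np.float32));ctr=p0+R[0][0]/1000*e1+R[0][1]/1000*e2
    print(n,"deck",R,"centre",ctr)
    # dark lines
    uv,q=sel(cv2.inRange(hsv,(0,0,0),(180,255,115)),(bd[0]+10,bd[1]-10,bd[2]+10,bd[3]-14))
    r=onplane(c,uv,p0,nn);print("dark n",len(uv))
    y=np.cross(nn,x);s=(r-ctr)@y; print("dark y",np.histogram(s,bins=np.arange(-.08,.081,.008)))
    for sg in(1,-1):
        kk=(s*sg>.02)&(s*sg<.05); rr=r[kk]
        if len(rr)>10:
            dd=rr-rr.mean(0);v=np.linalg.svd(dd)[2][0];v*=np.sign(v[0]);print(" line",sg,rr.mean(0),s[kk].mean(),"az",np.degrees(np.arctan2(v[1],v[0])))
    uv,q=sel(cv2.inRange(hsv,(95,100,30),(130,255,255)),bd);print("blue",len(q),np.nanmean(q,0),cv2.minAreaRect((q[~np.isnan(q[:,2])][:,:2]*1000).astype(np.float32)))
    # stand top
    m=(P[...,2]>.042)&(P[...,2]<.056)&(hsv[...,1]<70);uv,q=sel(m,bp);r=onplane(c,uv,(0,0,.05))
    print("stand",len(r),cv2.minAreaRect((r[:,:2]*1000).astype(np.float32)))
    m=((hsv[...,0]<8)|(hsv[...,0]>172))&(hsv[...,1]>150)&(hsv[...,2]>60)
    uv,q=sel(m,bp);print("red",len(q),np.nanpercentile(q[:,2],[2,50,90,98]))
    zt=.120;k=q[:,2]>.113;r=onplane(c,uv[k],(0,0,zt));print("redtop",k.sum(),cv2.minAreaRect((r[:,:2]*1000).astype(np.float32)),r.mean(0),np.median(q[k][:,2]))
E
```

```text
top deck ((0.543548583984375, 1.3603668212890625), (170.7333526611328, 148.34657287597656), 8.419041633605957) centre [ 0.5512 -0.0604  0.0637]
dark n 44
dark y (array([0, 0, 3, 3, 4, 4, 3, 4, 3, 4, 3, 3, 4, 3, 3, 0, 0, 0, 0, 0]), array([-0.08 , -0.072, -0.064, -0.056, -0.048, -0.04 , -0.032, -0.024,
       -0.016, -0.008, -0.   ,  0.008,  0.016,  0.024,  0.032,  0.04 ,
        0.048,  0.056,  0.064,  0.072,  0.08 ]))
 line -1 [ 0.4747 -0.1071  0.0338] -0.035757994748654945 az -82.95080226198337
blue 84 [ 0.4581 -0.0296  0.048 ] ((464.8719177246094, -71.03833770751953), (9.257495880126953, 143.64474487304688), 8.575408935546875)
stand 835 ((488.4706115722656, -279.51324462890625), (79.53208923339844, 81.63526916503906), 18.763486862182617)
red 200 [0.0711 0.1193 0.122  0.1229]
redtop 179 ((487.3460693359375, -276.7651062011719), (29.32791519165039, 28.46992301940918), 19.528396606445312) [ 0.4874 -0.2766  0.12  ] 0.1195236685248201
scene deck ((6.5644073486328125, 1.7177658081054688), (195.72666931152344, 150.26568603515625), 8.55355167388916) centre [ 0.5638 -0.0586  0.067 ]
dark n 
[... 196 characters left out ...]
.008, -0.   ,  0.008,  0.016,  0.024,  0.032,  0.04 ,
        0.048,  0.056,  0.064,  0.072,  0.08 ]))
 line 1 [ 0.5892 -0.0195  0.0781] 0.03523193710718375 az 8.113315356645659
 line -1 [ 0.5648 -0.0931  0.0656] -0.03427480866351687 az 8.175864766691207
blue 249 [ 0.4671 -0.0734  0.0448] ((465.4208068847656, -72.69911193847656), (15.992976188659668, 142.3496856689453), 6.813395023345947)
stand 556 ((493.2707214355469, -278.8435363769531), (85.50362396240234, 79.83854675292969), 18.474817276000977)
red 230 [0.0617 0.1127 0.1203 0.1218]
redtop 114 ((492.54736328125, -277.9918518066406), (31.449953079223633, 29.316259384155273), 18.896100997924805) [ 0.4919 -0.2783  0.12  ] 0.11809757799601028
```

The top crop shows the tag at the +x, far end of the carton, the deck with its two dark lines and blue lip, and the red press in its stand. The measurements agree with the given sizes. Carton: centre (0.419, 0.2325), yaw 21°. Deck: origin (0.472, -0.0715, 0.035), azimuth 8°. Press: about (0.488, -0.278), sides at 19°. First I'll move above the carton.

{"op": "send_rows", "data": {
  "fingers": [1,1,1,1,1,1,1,1,1,1],
  "dp": [
    [13,-28,-5],
    [30,-64,-15],
    [46,-100,-25],
    [63,-136,-35],
    [80,-172,-45],
    [97,-208,-55],
    [114,-244,-65],
    [130,-279,-75],
    [145,-310,-88],
    [156,-334,-100]
  ],
  "turn": [
    [0,0,0.08],
    [0,0,0.16],
    [0,0,0.24],
    [0,0,0.32],
    [0,0,0.4],
    [0,0,0.48],
    [0,0,0.56],
    [0,0,0.64],
    [0,0,0.72],
    [0,0,0.8]
  ]
}}

```text
time_s: 0.93
position: [0.4199, 0.23, 0.1211]
tcp_rot: [[0.001, -0.933, -0.36], [-0.002, -0.36, 0.933], [-1.0, 0.0, -0.002]]
force: [-0.0, 0.0, 0.2]
opening: 1.0
```

```bash
cat >> h.py <<'E'
from scipy.spatial.transform import Rotation as Ro
DO=np.array([.472,-.0715,.035]);a=np.radians(8.);t=np.radians(20)
DX=np.array([np.cos(a)*np.cos(t),np.sin(a)*np.cos(t),np.sin(t)]);DZ=np.array([-np.sin(t)*np.cos(a),-np.sin(t)*np.sin(a),np.cos(t)]);DY=np.cross(DZ,DX)
D=np.c_[DX,DY,DZ]
def toolR(xax,jaw):
    x=xax/np.linalg.norm(xax);z=jaw-x*(jaw@x);z/=np.linalg.norm(z);return np.c_[x,np.cross(z,x),z]
def goto(s,p,R):
    dp=(np.asarray(p)-s["position"])*1000;w=(Ro.from_matrix(R)*Ro.from_matrix(s["tcp_rot"]).inv()).as_rotvec()
    print("dp",dp.round(1),"turn",w.round(4),"t",round(s["time_s"],2),"F",s["force"].round(2),"open",round(s["opening"],3))
E
python3 - <<'E'
from h import *;from rig import bot
s=bot.read_state();b=np.radians(20.9)
print(s["position"],s["joint_positions"].round(1))
goto(s,(.419,.2325,.014),toolR(np.array([0,0,-1.]),np.array([-np.sin(b),np.cos(b),0])))
c=bot.capture("top");cv2.imwrite("pics/t1.png",cv2.resize(c["img"][180:340,130:330],(800,640))[:600])
E
```

```text
[0.41986292 0.22996387 0.12112431] [ 15.4  28.6 108.3  -0.2  43.1 -95.5]
dp [  -0.9    2.5 -107.1] turn [ 0.0022  0.0008 -0.003 ] t 0.93 F [-0.02  0.03  0.21] open 1.0
```

{"op": "send_rows", "data": {
  "fingers": [1,1,1,1,1,1,1,1,1,1],
  "dp": [
    [-1,2,-12],
    [-1,2,-26],
    [-1,2,-40],
    [-1,2,-54],
    [-1,2,-67],
    [-1,2,-80],
    [-1,2,-91],
    [-1,2,-100],
    [-1,2,-105],
    [-1,2,-107]
  ],
  "turn": [
    [0.002,0,-0.003],
    [0.002,0,-0.003],
    [0.002,0,-0.003],
    [0.002,0,-0.003],
    [0.002,0,-0.003],
    [0.002,0,-0.003],
    [0.002,0,-0.003],
    [0.002,0,-0.003],
    [0.002,0,-0.003],
    [0.002,0,-0.003]
  ]
}}

```text
time_s: 1.82
position: [0.4192, 0.2288, 0.0115]
tcp_rot: [[-0.003, -0.934, -0.358], [-0.003, -0.358, 0.934], [-1.0, 0.004, -0.002]]
force: [-0.0, 0.1, 1.1]
opening: 0.996
```

{"op": "send_rows", "data": {
  "fingers": [0.9,0.8,0.7,0.6,0.5,0.4,0.4,0.4,0.4,0.4],
  "dp": [
    [0,0,0],
    [0,0,0],
    [0,0,0],
    [0,0,0],
    [0,0,0],
    [0,0,0],
    [0,0,0],
    [0,0,0],
    [0,0,0],
    [0,0,0]
  ],
  "turn": [
    [0,0,0],
    [0,0,0],
    [0,0,0],
    [0,0,0],
    [0,0,0],
    [0,0,0],
    [0,0,0],
    [0,0,0],
    [0,0,0],
    [0,0,0]
  ]
}}

```text
time_s: 2.65
position: [0.4195, 0.229, 0.0119]
tcp_rot: [[-0.002, -0.934, -0.358], [-0.003, -0.358, 0.934], [-1.0, 0.003, -0.002]]
force: [-0.7, 0.6, 5.3]
opening: 0.689
```

{"op": "send_rows", "data": {
  "fingers": [0.4,0.4,0.4,0.4,0.4,0.4,0.4,0.4,0.4,0.4],
  "dp": [
    [0,0,6],
    [0,0,18],
    [0,0,34],
    [0,0,52],
    [0,0,70],
    [0,0,90],
    [0,0,110],
    [0,0,125],
    [0,0,136],
    [0,0,140]
  ],
  "turn": [
    [0,0,0],
    [0,0,0],
    [0,0,0],
    [0,0,0],
    [0,0,0],
    [0,0,0],
    [0,0,0],
    [0,0,0],
    [0,0,0],
    [0,0,0]
  ]
}}

```text
time_s: 3.48
position: [0.4201, 0.229, 0.1536]
tcp_rot: [[0.001, -0.934, -0.358], [-0.003, -0.358, 0.934], [-1.0, 0.0, -0.003]]
force: [0.9, 0.5, -0.8]
opening: 0.686
```

```bash
python3 - <<'E'
from h import *;from rig import bot
s=bot.read_state();print(s["position"],s["joint_positions"].round(1))
R=toolR(-DZ,DY);print(R)
# TCP is 12mm above carton underside
for h in(.07,.02):goto(s,DO+DX*.063+DZ*(.012+h),R)
for n in("scene","top"):
    c=bot.capture(n);cv2.imwrite(f"pics/{n}2.png",cv2.resize(c["img"][100:220,300:480] if n=="scene" else c["img"][190:310,120:300],(780,520),interpolation=cv2.INTER_CUBIC))
E
```

```text
[0.42007284 0.22901961 0.15358105] [ 15.3  25.3 106.7  -0.2  48.  -95.5]
[[ 3.38691627e-01 -9.30547597e-01 -1.39173101e-01]
 [ 4.76000039e-02 -1.30779936e-01  9.90268069e-01]
 [-9.39692621e-01 -3.42020143e-01 -1.10305134e-17]]
dp [  82.8 -296.2  -20. ] turn [ 0.09   -0.3384 -0.2235] t 3.48 F [ 0.89  0.52 -0.76] open 0.686
dp [  99.7 -293.8  -67. ] turn [ 0.09   -0.3384 -0.2235] t 3.48 F [ 0.89  0.52 -0.76] open 0.686
```

View pics/scene2.png

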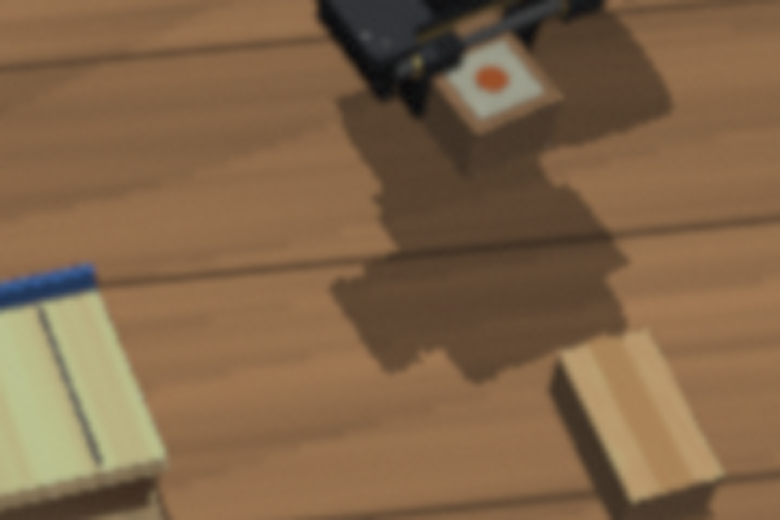

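The carton is held level, with its tag end towards +x (scene2 at 490,80). Next I'll carry it over the deck with the tilt applied.

{"op": "send_rows", "data": {
  "fingers": [0.4,0.4,0.4,0.4,0.4,0.4,0.4,0.4,0.4,0.4],
  "dp": [
    [3,-10,0],
    [11,-40,0],
    [21,-76,-1],
    [32,-114,-3],
    [43,-152,-6],
    [54,-190,-9],
    [64,-228,-12],
    [73,-260,-15],
    [79,-284,-18],
    [83,-296,-20]
  ],
  "turn": [
    [0.005,-0.02,-0.01],
    [0.015,-0.05,-0.03],
    [0.025,-0.09,-0.06],
    [0.035,-0.13,-0.085],
    [0.045,-0.17,-0.11],
    [0.055,-0.21,-0.14],
    [0.065,-0.25,-0.165],
    [0.075,-0.285,-0.19],
    [0.085,-0.32,-0.21],
    [0.09,-0.338,-0.223]
  ]
}}

```text
time_s: 4.42
position: [0.5026, -0.0706, 0.1312]
tcp_rot: [[0.337, -0.932, -0.134], [0.046, -0.126, 0.991], [-0.94, -0.34, -0.0]]
force: [-1.3, 0.2, -1.5]
opening: 0.69
```

```bash
python3 - <<'E'
from h import *;from rig import bot
s=bot.read_state();print(s["position"],s["joint_positions"].round(1))
R=toolR(-DZ,DY)
goto(s,DO+DX*.06+DZ*(.012+.005),R)
for n in("scene","top"):
    c=bot.capture(n);cv2.imwrite(f"pics/{n}3.png",cv2.resize(c["img"][130:250,220:400] if n=="scene" else c["img"][160:280,260:440],(780,520),interpolation=cv2.INTER_CUBIC))
E
```

```text
[ 0.50257398 -0.07061471  0.13119754] [ -27.7   25.9  118.4   31.4   22.3 -153.2]
dp [ 19.5   6.2 -59.7] turn [ 0.0003 -0.0017  0.0048] t 4.42 F [-1.34  0.22 -1.46] open 0.69
```

View pics/scene3.png

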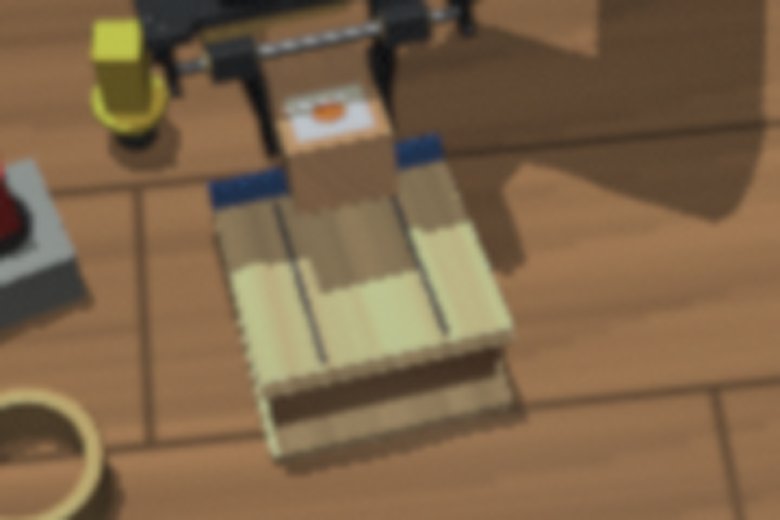

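View pics/top3.png

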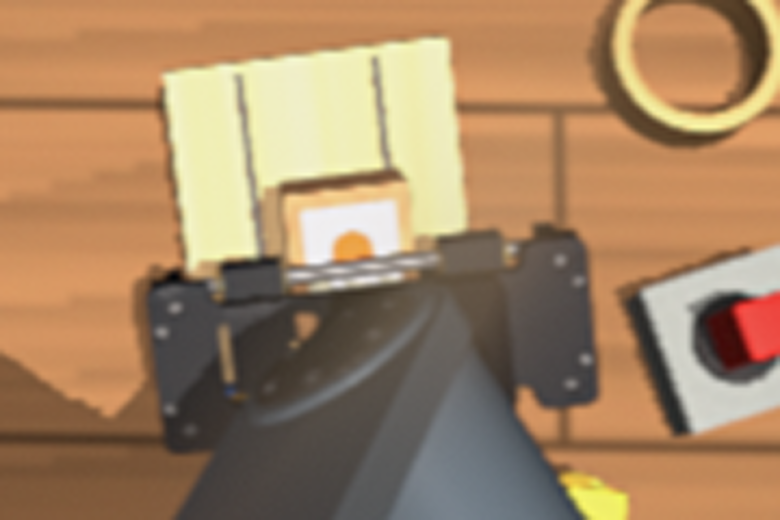

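The carton is aligned over the deck between the lines. J6 (-153°) is near its limit and J5 is low, so I'll descend partway and watch them.

{"op": "send_rows", "data": {
  "fingers": [0.4,0.4,0.4,0.4,0.4],
  "dp": [
    [4,1,-4],
    [8,3,-12],
    [14,5,-20],
    [18,6,-26],
    [20,6,-30]
  ],
  "turn": [
    [0,0,0],
    [0,0,0],
    [0,0,0],
    [0,-0.002,0.003],
    [0,-0.002,0.005]
  ]
}}

```text
time_s: 4.93
position: [0.5225, -0.062, 0.0998]
tcp_rot: [[0.336, -0.931, -0.142], [0.05, -0.133, 0.99], [-0.941, -0.339, 0.002]]
force: [0.1, 0.3, -0.9]
opening: 0.69
```

```bash
python3 - <<'E'
from h import *;from rig import bot
s=bot.read_state();print(s["position"],s["joint_positions"].round(1))
R=toolR(-DZ,DY)
goto(s,DO+DX*.06+DZ*(.012+.005),R)
E
```

```text
[ 0.52254531 -0.06196515  0.09981736] [ -25.5   30.7  117.1   35.9   18.9 -156.4]
dp [ -0.5  -2.5 -28.3] turn [-0.0014 -0.0031 -0.0032] t 4.93 F [ 0.12  0.35 -0.95] open 0.69
```

J6 would pass its range before contact. I'll return the carton to its place on the bench and regrasp with the hand half-turned, which puts J6 around +25° at the deck.

{"op": "send_rows", "data": {
  "fingers": [0.4,0.4,0.4,0.4,0.4,0.4,0.4,0.4,0.4,0.4],
  "dp": [
    [-3,2,15],
    [-10,20,35],
    [-20,55,48],
    [-32,93,54],
    [-43,131,54],
    [-55,169,54],
    [-67,207,54],
    [-80,245,54],
    [-94,278,54],
    [-102,291,54]
  ],
  "turn": [
    [-0.01,0.03,0.02],
    [-0.02,0.065,0.045],
    [-0.03,0.1,0.065],
    [-0.04,0.14,0.09],
    [-0.05,0.18,0.12],
    [-0.06,0.22,0.145],
    [-0.07,0.255,0.17],
    [-0.08,0.29,0.195],
    [-0.085,0.325,0.215],
    [-0.09,0.338,0.223]
  ]
}}

```text
time_s: 5.77
position: [0.4193, 0.2336, 0.1537]
tcp_rot: [[-0.003, -0.931, -0.365], [0.001, -0.365, 0.931], [-1.0, 0.003, 0.002]]
force: [0.8, 0.2, -0.9]
opening: 0.691
```

```bash
python3 - <<'E'
from h import *;from rig import bot
s=bot.read_state();b=np.radians(20.9);print(s["joint_positions"].round(1))
goto(s,(.4195,.229,.014),toolR(np.array([0,0,-1.]),np.array([-np.sin(b),np.cos(b),0])))
E
```

```text
[ 1.570e+01  2.540e+01  1.064e+02  1.000e-01  4.830e+01 -9.580e+01]
dp [   0.2   -4.6 -139.7] turn [-0.0005 -0.0034 -0.0086] t 5.77 F [ 0.76  0.22 -0.93] open 0.691
```

{"op": "send_rows", "data": {
  "fingers": [0.4,0.4,0.4,0.4,0.4,0.4,0.4,0.4,0.4,0.4],
  "dp": [
    [0,0,-12],
    [0,0,-30],
    [0,0,-50],
    [0,0,-70],
    [0,0,-90],
    [0,0,-108],
    [0,0,-122],
    [0,0,-132],
    [0,0,-137],
    [0,0,-140]
  ],
  "turn": [
    [0,-0.003,0],
    [0,-0.003,0],
    [0,-0.003,0],
    [0,-0.003,0],
    [0,-0.003,0],
    [0,-0.003,0],
    [0,-0.003,0],
    [0,-0.003,0],
    [0,-0.003,0],
    [0,-0.003,0]
  ]
}}

```text
time_s: 6.6
position: [0.419, 0.234, 0.0129]
tcp_rot: [[-0.001, -0.931, -0.366], [0.0, -0.366, 0.931], [-1.0, 0.001, 0.001]]
force: [0.3, -0.1, -1.4]
opening: 0.685
```

{"op": "send_rows", "data": {
  "fingers": [0.5,0.7,0.8,0.9,1,1,1],
  "dp": [
    [0,0,0],
    [0,0,0],
    [0,0,0],
    [0,0,0],
    [0,0,0],
    [0,0,0],
    [0,0,0]
  ],
  "turn": [
    [0,0,0],
    [0,0,0],
    [0,0,0],
    [0,0,0],
    [0,0,0],
    [0,0,0],
    [0,0,0]
  ]
}}

```text
time_s: 7.18
position: [0.4193, 0.234, 0.0133]
tcp_rot: [[-0.0, -0.931, -0.366], [0.001, -0.366, 0.931], [-1.0, 0.0, 0.001]]
force: [0.7, -0.8, -0.1]
opening: 0.966
```

{"op": "send_rows", "data": {
  "fingers": [1,1,1,1,1,1,1,1,1,1],
  "dp": [
    [0,0,20],
    [0,0,45],
    [0,0,65],
    [0,0,75],
    [0,0,80],
    [0,0,80],
    [0,0,80],
    [0,0,80],
    [0,0,80],
    [0,0,80]
  ],
  "turn": [
    [0,0,0],
    [0,0,0],
    [0,0,0],
    [0,0,-0.1],
    [0,0,-0.22],
    [0,0,-0.34],
    [0,0,-0.46],
    [0,0,-0.58],
    [0,0,-0.7],
    [0,0,-0.8]
  ]
}}

```text
time_s: 8.02
position: [0.4192, 0.2339, 0.0934]
tcp_rot: [[0.0, -0.908, 0.418], [0.001, 0.418, 0.908], [-1.0, 0.0, 0.001]]
force: [0.6, -0.2, 0.5]
opening: 0.998
```

{"op": "send_rows", "data": {
  "fingers": [1,1,1,1,1,1,1,1,1,1],
  "dp": [
    [0,0,0],
    [0,0,0],
    [0,0,0],
    [0,0,0],
    [0,0,0],
    [0,0,0],
    [0,0,0],
    [0,0,0],
    [0,0,0],
    [0,0,0]
  ],
  "turn": [
    [0,0,-0.12],
    [0,0,-0.24],
    [0,0,-0.36],
    [0,0,-0.48],
    [0,0,-0.6],
    [0,0,-0.72],
    [0,0,-0.84],
    [0,0,-0.96],
    [0,0,-1.08],
    [0,0,-1.2]
  ]
}}

```text
time_s: 8.85
position: [0.419, 0.2339, 0.0935]
tcp_rot: [[0.001, 0.067, 0.998], [0.0, 0.998, -0.067], [-1.0, 0.0, 0.001]]
force: [-1.2, -0.0, 0.5]
opening: 1.0
```

{"op": "send_rows", "data": {
  "fingers": [1,1,1,1,1,1,1,1,1,1],
  "dp": [
    [0,0,0],
    [0,0,0],
    [0,0,0],
    [0,0,0],
    [0,0,0],
    [0,0,0],
    [0,0,0],
    [0,0,0],
    [0,0,0],
    [0,0,0]
  ],
  "turn": [
    [0,0,-0.12],
    [0,0,-0.24],
    [0,0,-0.36],
    [0,0,-0.48],
    [0,0,-0.6],
    [0,0,-0.72],
    [0,0,-0.84],
    [0,0,-0.96],
    [0,0,-1.06],
    [0,0,-1.13]
  ]
}}

```text
time_s: 9.68
position: [0.4189, 0.2338, 0.0935]
tcp_rot: [[0.0, 0.933, 0.361], [-0.001, 0.361, -0.933], [-1.0, 0.0, 0.001]]
force: [-0.5, -0.6, 0.3]
opening: 0.999
```

```bash
python3 - <<'E'
from h import *;from rig import bot
s=bot.read_state();b=np.radians(20.9);print(s["position"],s["joint_positions"].round(1))
goto(s,(.420,.2315,.014),toolR(np.array([0,0,-1.]),-np.array([-np.sin(b),np.cos(b),0])))
c=bot.capture("scene");cv2.imwrite("pics/s4.png",cv2.resize(c["img"][100:220,320:500],(780,520),interpolation=cv2.INTER_CUBIC))
E
```

```text
[0.41885781 0.23382249 0.09354552] [ 1.580e+01  3.160e+01  1.093e+02 -1.000e-01  3.910e+01  8.470e+01]
dp [  1.1  -2.3 -79.5] turn [ 0.0006  0.0004 -0.0047] t 9.68 F [-0.47 -0.64  0.27] open 0.999
```

View pics/s4.png

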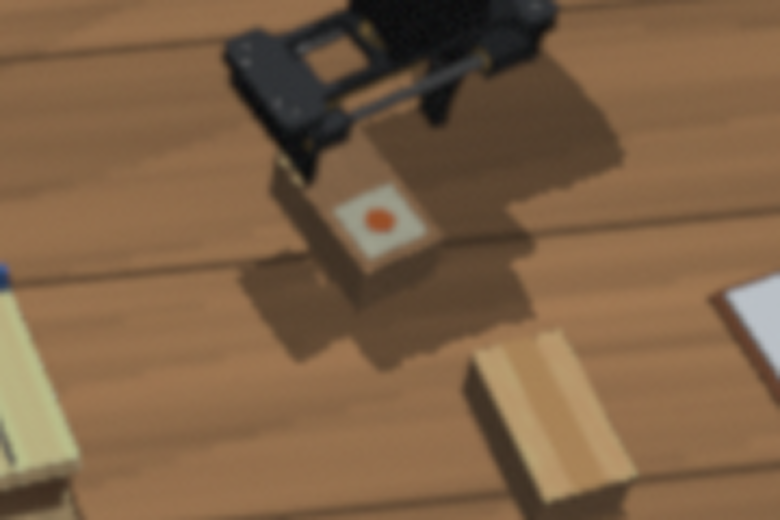

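The carton is upright, back at its place (s4, around 360,210) and under the hand. I'll regrasp.

{"op": "send_rows", "data": {
  "fingers": [1,1,1,1,1,1,1,1,1,1],
  "dp": [
    [0,0,-10],
    [0,0,-22],
    [0,0,-36],
    [0,0,-50],
    [0,0,-62],
    [0,0,-70],
    [0,0,-76],
    [0,0,-79],
    [0,0,-80],
    [0,0,-80]
  ],
  "turn": [
    [0,0,0],
    [0,0,0],
    [0,0,0],
    [0,0,0],
    [0,0,0],
    [0,0,0],
    [0,0,0],
    [0,0,0],
    [0,0,0],
    [0,0,0]
  ]
}}

```text
time_s: 10.57
position: [0.419, 0.2339, 0.0136]
tcp_rot: [[0.001, 0.933, 0.36], [-0.001, 0.36, -0.933], [-1.0, 0.0, 0.001]]
force: [0.4, 0.2, 0.8]
opening: 1.0
```

{"op": "send_rows", "data": {
  "fingers": [0.9,0.8,0.7,0.6,0.5,0.4,0.4,0.4,0.4,0.4],
  "dp": [
    [0,0,0],
    [0,0,0],
    [0,0,0],
    [0,0,0],
    [0,0,0],
    [0,0,0],
    [0,0,0],
    [0,0,0],
    [0,0,0],
    [0,0,0]
  ],
  "turn": [
    [0,0,0],
    [0,0,0],
    [0,0,0],
    [0,0,0],
    [0,0,0],
    [0,0,0],
    [0,0,0],
    [0,0,0],
    [0,0,0],
    [0,0,0]
  ]
}}

```text
time_s: 11.4
position: [0.4191, 0.2339, 0.0138]
tcp_rot: [[0.001, 0.933, 0.36], [-0.0, 0.36, -0.933], [-1.0, 0.001, 0.001]]
force: [-0.4, 0.4, 4.9]
opening: 0.686
```

{"op": "send_rows", "data": {
  "fingers": [0.4,0.4,0.4,0.4,0.4,0.4,0.4,0.4,0.4,0.4],
  "dp": [
    [0,0,6],
    [0,0,18],
    [0,0,34],
    [0,0,52],
    [0,0,70],
    [0,0,90],
    [0,0,110],
    [0,0,125],
    [0,0,136],
    [0,0,140]
  ],
  "turn": [
    [0,0,0],
    [0,0,0],
    [0,0,0],
    [0,0,0],
    [0,0,0],
    [0,0,0],
    [0,0,0],
    [0,0,0],
    [0,0,0],
    [0,0,0]
  ]
}}

```text
time_s: 12.23
position: [0.4196, 0.2341, 0.1555]
tcp_rot: [[0.004, 0.933, 0.36], [0.0, 0.36, -0.933], [-1.0, 0.003, 0.001]]
force: [0.6, 0.0, -1.6]
opening: 0.686
```

```bash
python3 - <<'E'
from h import *;from rig import bot
s=bot.read_state();print(s["position"],s["joint_positions"].round(1))
R=toolR(-DZ,-DY)
goto(s,DO+DX*.06+DZ*(.0135+.06),R)
E
```

```text
[0.41964999 0.23408707 0.15546721] [ 15.8  25.1 106.5  -0.   48.1  84.7]
dp [  83.3 -301.2  -30.9] turn [ 0.088  -0.3351 -0.2263] t 12.23 F [ 0.59  0.   -1.63] open 0.686
```

{"op": "send_rows", "data": {
  "fingers": [0.4,0.4,0.4,0.4,0.4,0.4,0.4,0.4,0.4,0.4],
  "dp": [
    [3,-10,0],
    [11,-40,0],
    [21,-76,-1],
    [32,-114,-3],
    [43,-152,-6],
    [54,-190,-10],
    [64,-228,-15],
    [73,-262,-21],
    [79,-288,-27],
    [83,-301,-31]
  ],
  "turn": [
    [0.005,-0.02,-0.01],
    [0.015,-0.05,-0.03],
    [0.025,-0.09,-0.06],
    [0.035,-0.13,-0.085],
    [0.045,-0.17,-0.11],
    [0.055,-0.21,-0.14],
    [0.065,-0.25,-0.165],
    [0.075,-0.285,-0.19],
    [0.085,-0.32,-0.21],
    [0.088,-0.335,-0.226]
  ]
}}

```text
time_s: 13.07
position: [0.5027, -0.0707, 0.1235]
tcp_rot: [[0.34, 0.931, 0.134], [0.045, 0.126, -0.991], [-0.939, 0.343, 0.001]]
force: [-0.6, 1.4, -1.9]
opening: 0.686
```

```bash
python3 - <<'E'
from h import *;from rig import bot
s=bot.read_state();print(s["position"],s["joint_positions"].round(1))
R=toolR(-DZ,-DY)
goto(s,DO+DX*.06+DZ*(.0135+.004),R)
E
```

```text
[ 0.5027081  -0.07067112  0.12349607] [-27.7  26.9 118.8  33.7  21.   24.4]
dp [ 19.2   6.2 -51.5] turn [0.0006 0.0008 0.0054] t 13.07 F [-0.61  1.38 -1.92] open 0.686
```

{"op": "send_rows", "data": {
  "fingers": [0.4,0.4,0.4,0.4,0.4,0.4,0.4,0.4,0.4,0.4],
  "dp": [
    [2,2,-5],
    [5,4,-12],
    [8,5,-20],
    [11,6,-28],
    [14,6,-35],
    [16,6,-41],
    [18,6,-46],
    [19,6,-49],
    [19,6,-51],
    [19,6,-51]
  ],
  "turn": [
    [0,0,0],
    [0,0,0.002],
    [0,0,0.005],
    [0,0,0.005],
    [0,0,0.005],
    [0,0,0.005],
    [0,0,0.005],
    [0,0,0.005],
    [0,0,0.005],
    [0,0,0.005]
  ]
}}

```text
time_s: 13.9
position: [0.5212, -0.0638, 0.0719]
tcp_rot: [[0.338, 0.931, 0.14], [0.048, 0.131, -0.99], [-0.94, 0.341, -0.0]]
force: [-0.2, 0.6, -0.9]
opening: 0.685
```

```bash
cat > look.py <<'E'
import sys
from h import *;from rig import bot
s=bot.read_state();print(s["position"],s["joint_positions"].round(1))
f=s["force"];print("deck coords TCP mm",(D.T@(s["position"]-DO)*1000).round(1),"F deck",(D.T@f).round(2),"tilt err",np.degrees(np.arccos(min(1,-s["tcp_rot"][:,0]@DZ))).round(2))
R=toolR(-DZ,-DY);goto(s,DO+DX*.055+DZ*.0135,R)
k=sys.argv[1]
for n in("scene","top"):
    c=bot.capture(n);pickle.dump(c,open(n+k+".pkl","wb"));cv2.imwrite(f"pics/{n}{k}.png",cv2.resize(c["img"][130:250,220:400] if n=="scene" else c["img"][160:280,260:440],(780,520),interpolation=cv2.INTER_CUBIC))
E
python3 look.py 5
```

```text
[ 0.52124644 -0.06377291  0.07190789] [-25.8  34.4 118.3  46.7  15.2  12.2]
deck coords TCP mm [59.5  0.8 17.6] F deck [-0.4   0.59 -0.8 ] tilt err 0.05
dp [-2.6 -1.2 -5.4] turn [-0.0002 -0.0007 -0.0006] t 13.9 F [-0.19  0.57 -0.89] open 0.685
```

View pics/scene5.png

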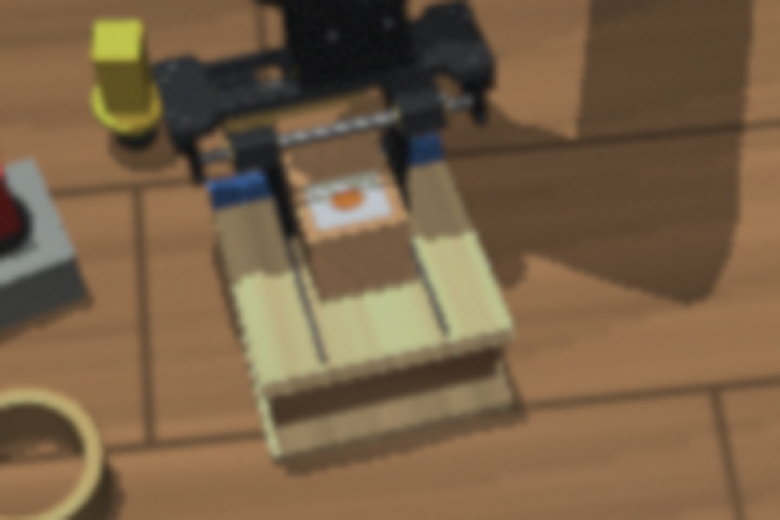

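View pics/top5.png

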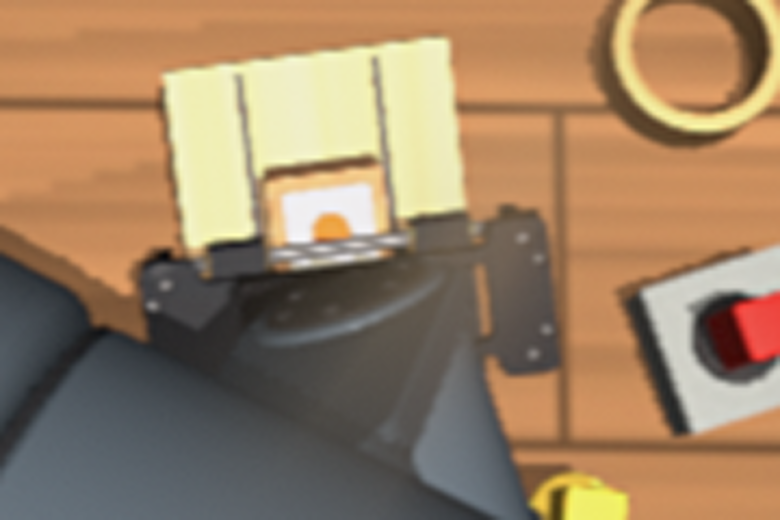

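The carton hovers square between the lines (scene5, around 350,220), just above the deck. I'll lower it to contact.

{"op": "send_rows", "data": {
  "fingers": [0.4,0.4,0.4,0.4,0.4],
  "dp": [
    [0.4,0,-1],
    [0.7,0.1,-2],
    [1.1,0.1,-3],
    [1.3,0.2,-3.5],
    [1.3,0.2,-3.5]
  ],
  "turn": [
    [0,0,0],
    [0,0,0],
    [0,0,0],
    [0,0,0],
    [0,0,0]
  ]
}}

```text
time_s: 14.42
position: [0.5228, -0.0641, 0.0689]
tcp_rot: [[0.339, 0.93, 0.139], [0.047, 0.131, -0.99], [-0.94, 0.342, 0.0]]
force: [-0.7, -0.2, -1.0]
opening: 0.69
```

```bash
python3 look.py 6
```

```text
[ 0.52281156 -0.06405924  0.06891652] [-25.7  34.8 118.2  47.8  14.8  11.1]
deck coords TCP mm [59.9  0.3 14.3] F deck [-0.97 -0.08 -0.72] tilt err 0.03
dp [-4.2 -0.9 -2.4] turn [ 0.0003  0.0003 -0.0001] t 14.42 F [-0.65 -0.17 -1.01] open 0.69
```

{"op": "send_rows", "data": {
  "fingers": [0.4,0.4,0.4],
  "dp": [
    [0.2,0,-0.7],
    [0.5,0.1,-1.4],
    [0.5,0.1,-1.4]
  ],
  "turn": [
    [0,0,0],
    [0,0,0],
    [0,0,0]
  ]
}}

```text
time_s: 14.77
position: [0.5232, -0.0641, 0.0679]
tcp_rot: [[0.339, 0.93, 0.139], [0.047, 0.131, -0.99], [-0.939, 0.343, 0.001]]
force: [-1.7, -0.8, 2.0]
opening: 0.687
```

{"op": "send_rows", "data": {
  "fingers": [0.4,0.4,0.4],
  "dp": [
    [0.2,0,-0.7],
    [0.5,0.1,-1.4],
    [0.5,0.1,-1.4]
  ],
  "turn": [
    [0,0,0],
    [0,0,0],
    [0,0,0]
  ]
}}

```text
time_s: 15.02
position: [0.5232, -0.064, 0.0679]
tcp_rot: [[0.341, 0.93, 0.139], [0.046, 0.131, -0.99], [-0.939, 0.344, 0.002]]
force: [-6.9, -2.1, 14.6]
opening: 0.687
```

```bash
python3 look.py 7
```

```text
[ 0.52321634 -0.06404727  0.06787798] [-25.7  35.  118.3  48.7  14.6  10.2]
deck coords TCP mm [59.9  0.3 13.2] F deck [-1.68 -1.09 16.18] tilt err 0.15
dp [-4.6 -0.9 -1.4] turn [0.0013 0.0022 0.0004] t 15.02 F [-6.89 -2.07 14.62] open 0.687
```

Contact at 13.2 mm, with 16 N normal to the deck. I'll ease that off and slide down to the lip.

{"op": "send_rows", "data": {
  "fingers": [0.4,0.4,0.4,0.4,0.4,0.4],
  "dp": [
    [-0.1,0,0.2],
    [-1,-0.1,-0.2],
    [-1.9,-0.3,-0.5],
    [-2.9,-0.4,-0.8],
    [-3.8,-0.5,-1.2],
    [-3.8,-0.5,-1.2]
  ],
  "turn": [
    [0,0.002,0],
    [0,0.002,0],
    [0,0.002,0],
    [0,0.002,0],
    [0,0.002,0],
    [0,0.002,0]
  ]
}}

```text
time_s: 15.62
position: [0.5196, -0.0647, 0.0666]
tcp_rot: [[0.339, 0.931, 0.138], [0.046, 0.13, -0.99], [-0.94, 0.342, 0.001]]
force: [0.1, 0.2, 1.1]
opening: 0.691
```

```bash
python3 look.py 8
```

```text
[ 0.51956667 -0.06470307  0.06658982] [-25.9  35.1 118.7  49.9  14.4   8.7]
deck coords TCP mm [56.   0.1 13.3] F deck [0.54 0.14 1.02] tilt err 0.09
dp [-1.  -0.2 -0.1] turn [0.0013 0.0004 0.0008] t 15.62 F [0.14 0.16 1.14] open 0.691
```

View pics/scene8.png

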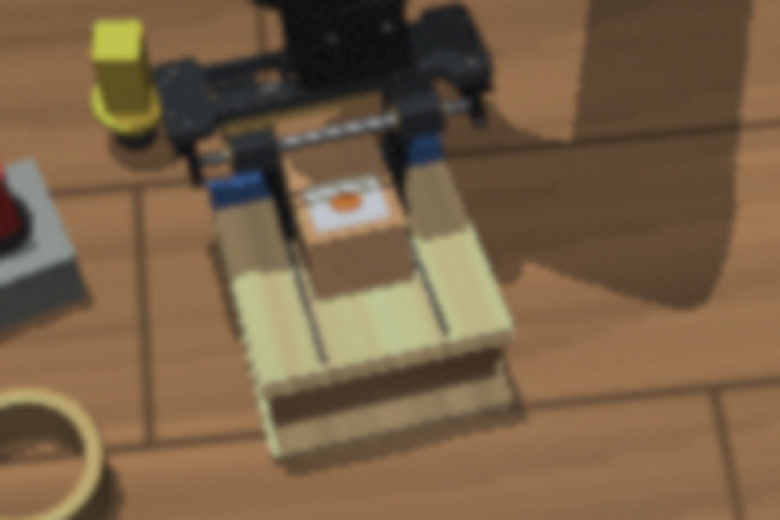

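{"op": "send_rows", "data": {
  "fingers": [0.4,0.4,0.4,0.4],
  "dp": [
    [-0.7,-0.1,-0.2],
    [-1.4,-0.2,-0.5],
    [-2,-0.3,-0.7],
    [-2,-0.3,-0.7]
  ],
  "turn": [
    [0,0,0],
    [0,0,0],
    [0,0,0],
    [0,0,0]
  ]
}}

```text
time_s: 16.05
position: [0.5187, -0.065, 0.0664]
tcp_rot: [[0.341, 0.93, 0.138], [0.046, 0.13, -0.99], [-0.939, 0.344, 0.001]]
force: [4.5, 2.8, 2.2]
opening: 0.688
```

{"op": "send_rows", "data": {
  "fingers": [0.4,0.4,0.4,0.4],
  "dp": [
    [-0.7,-0.1,-0.2],
    [-1.4,-0.2,-0.5],
    [-2,-0.3,-0.7],
    [-2,-0.3,-0.7]
  ],
  "turn": [
    [0,0,0],
    [0,0,0],
    [0,0,0],
    [0,0,0]
  ]
}}

```text
time_s: 16.38
position: [0.5186, -0.0652, 0.0665]
tcp_rot: [[0.344, 0.929, 0.137], [0.047, 0.128, -0.991], [-0.938, 0.347, 0.0]]
force: [7.4, 4.5, 3.9]
opening: 0.687
```

```bash
python3 look.py 9
```

```text
[ 0.51862509 -0.06515896  0.06650076] [-26.2  35.1 119.   52.3  14.2   6.2]
deck coords TCP mm [55.  -0.2 13.5] F deck [8.77 3.42 0.98] tilt err 0.31
dp [-0.   0.2 -0. ] turn [-0.0005  0.0054  0.0024] t 16.38 F [7.36 4.48 3.92] open 0.687
```

The carton is home against the lip: 8.8 N along the slope at deck x = 55.0, y = -0.2. I'll relax, release and retreat along the deck normal.

{"op": "send_rows", "data": {
  "fingers": [0.4,0.4,0.6,0.7,0.8,0.9,1,1,1],
  "dp": [
    [0,0,0],
    [0,0,0],
    [0,0,0],
    [0,0,0],
    [0,0,0],
    [0,0,0],
    [0,0,0],
    [0,0,0],
    [0,0,0]
  ],
  "turn": [
    [0,0.005,0.002],
    [0,0.005,0.002],
    [0,0.005,0.002],
    [0,0.005,0.002],
    [0,0.005,0.002],
    [0,0.005,0.002],
    [0,0.005,0.002],
    [0,0.005,0.002],
    [0,0.005,0.002]
  ]
}}

```text
time_s: 17.23
position: [0.5183, -0.0651, 0.0663]
tcp_rot: [[0.339, 0.931, 0.139], [0.048, 0.13, -0.99], [-0.94, 0.342, -0.001]]
force: [-0.7, -0.2, -0.3]
opening: 0.964
```

{"op": "send_rows", "data": {
  "fingers": [1,1,1,1,1,1,1,1],
  "dp": [
    [-2,0,5],
    [-6,-1,16],
    [-11,-1,30],
    [-16,-2,45],
    [-22,-3,62],
    [-28,-4,80],
    [-33,-5,92],
    [-35,-5,100]
  ],
  "turn": [
    [0,0,0],
    [0,0,0],
    [0,0,0],
    [0,0,0],
    [0,0,0],
    [0,0,0],
    [0,0,0],
    [0,0,0]
  ]
}}

```text
time_s: 17.9
position: [0.4829, -0.0702, 0.1675]
tcp_rot: [[0.339, 0.93, 0.139], [0.047, 0.13, -0.99], [-0.939, 0.343, 0.0]]
force: [1.2, 0.2, -0.5]
opening: 1.0
```

```bash
python3 look.py 10; python3 - <<'E'
from h import *;from rig import bot
s=bot.read_state();b=np.radians(19.2)
goto(s,(.4878,-.2775,.20),toolR(np.array([0,0,-1.]),np.array([np.cos(b),np.sin(b),0])))
goto(s,(.4878,-.2775,.20),toolR(np.array([0,0,-1.]),-np.array([np.cos(b),np.sin(b),0])))
P=cloud(load("top0.pkl"));q=P[225:280,462:520].reshape(-1,3);print(q[q[:,2]>.05].mean(0),np.nanpercentile(q[:,2],[90,98]))
q=P[262:295,378:408].reshape(-1,3);print(q[q[:,2]>.05].mean(0),np.nanpercentile(q[:,2],[90,98]))
E
```

```text
[ 0.48287896 -0.0701742   0.1675348 ] [-29.2  20.2 119.1  27.   27.1  30.1]
deck coords TCP mm [ 55.6  -0.2 120.8] F deck [ 1.01 -0.02 -0.87] tilt err 0.04
dp [  35.7    5.2 -101. ] turn [0.0001 0.0007 0.0004] t 17.9 F [ 1.24  0.15 -0.48] open 1.0
dp [   4.1 -207.1   32.5] turn [-0.3414  0.2099  1.7461] t 18.0 F [0.24 0.29 0.23] open 1.001
dp [   4.1 -207.1   32.5] turn [ 0.1991  0.3238 -1.3601] t 18.0 F [0.24 0.29 0.23] open 1.001
[ 0.44780908 -0.39028528  0.10734073] [0.14047181 0.14365719]
[ 0.39380174 -0.19050903  0.09812947] [0.10337481 0.10553871]
```

View pics/scene10.png

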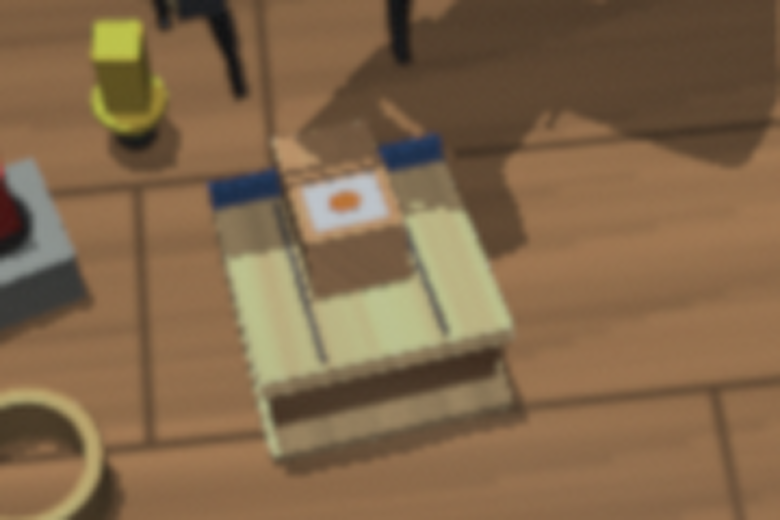

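The carton sits flat, against the lip, between the lines (scene10, around 345,215). Next is the press: turn the jaw to 19° and move above it.

{"op": "send_rows", "data": {
  "fingers": [1,1,1,1,1,1,1,1,1,1],
  "dp": [
    [0,-5,4],
    [0,-18,8],
    [1,-34,12],
    [1,-50,16],
    [1,-66,20],
    [2,-84,24],
    [2,-100,28],
    [2,-116,30],
    [3,-132,32],
    [3,-148,32]
  ],
  "turn": [
    [-0.02,0.013,0.11],
    [-0.043,0.026,0.218],
    [-0.064,0.039,0.327],
    [-0.085,0.052,0.436],
    [-0.107,0.066,0.546],
    [-0.128,0.079,0.655],
    [-0.149,0.092,0.764],
    [-0.171,0.105,0.873],
    [-0.192,0.118,0.982],
    [-0.213,0.131,1.09]
  ]
}}

```text
time_s: 18.83
position: [0.487, -0.2193, 0.1987]
tcp_rot: [[0.112, 0.305, 0.946], [0.095, 0.944, -0.315], [-0.989, 0.125, 0.077]]
force: [0.2, 0.2, 0.4]
opening: 1.003
```

```bash
python3 - <<'E'
from h import *;from rig import bot
s=bot.read_state();b=np.radians(19.2);print(s["joint_positions"].round(1))
goto(s,(.4878,-.2775,.17),toolR(np.array([0,0,-1.]),np.array([np.cos(b),np.sin(b),0])))
E
```

```text
[-41.1  24.   99.3  10.1  55.8 -28.6]
dp [  0.8 -58.2 -28.7] turn [-0.1283  0.0776  0.6509] t 18.83 F [0.23 0.19 0.42] open 1.003
```

{"op": "send_rows", "data": {
  "fingers": [1,1,1,1,1,1,1,1,1],
  "dp": [
    [0,-10,-2],
    [0,-20,-6],
    [1,-30,-10],
    [1,-39,-15],
    [1,-47,-20],
    [1,-54,-25],
    [1,-58,-28],
    [1,-58,-29],
    [1,-58,-29]
  ],
  "turn": [
    [-0.02,0.012,0.1],
    [-0.039,0.024,0.2],
    [-0.059,0.036,0.3],
    [-0.079,0.048,0.4],
    [-0.098,0.06,0.5],
    [-0.11,0.067,0.56],
    [-0.12,0.073,0.61],
    [-0.128,0.078,0.651],
    [-0.128,0.078,0.651]
  ]
}}

```text
time_s: 19.58
position: [0.4879, -0.2766, 0.1678]
tcp_rot: [[-0.002, -0.33, 0.944], [0.003, 0.944, 0.33], [-1.0, 0.003, -0.001]]
force: [-0.2, 0.3, -0.3]
opening: 1.004
```

```bash
python3 - <<'E'
from h import *;from rig import bot
np.set_printoptions(precision=4,suppress=True)
s=bot.read_state();b=np.radians(19.2);print(s["joint_positions"].round(1),s["position"])
goto(s,(.4878,-.2775,.077),toolR(np.array([0,0,-1.]),np.array([np.cos(b),np.sin(b),0])))
for n in("scene","top"):
    c=bot.capture(n);pickle.dump(c,open(n+"11.pkl","wb"));cv2.imwrite(f"pics/{n}11.png",cv2.resize(c["img"][120:240,150:390] if n=="scene" else c["img"][150:290,260:520],(800,400),interpolation=cv2.INTER_CUBIC))
    b=(325,375,160,225) if n=="scene" else (290,370,160,260)
    b=(285,330,160,215) if n=="scene" else b
    hsv=cv2.cvtColor(c["img"],cv2.COLOR_BGR2HSV)
    def sel(m):
        o=np.zeros(m.shape,bool);o[b[2]:b[3],b[0]:b[1]]=m[b[2]:b[3],b[0]:b[1]]>0;vs,us=np.nonzero(o);return np.c_[us,vs]
    pt=DO+DZ*.045
    for nm,m in(("spot",cv2.inRange(hsv,(3,130,110),(19,255,255))&0xff),("tag",cv2.inRange(hsv,(0,0,140),(180,75,255)))):
        uv=sel(m);r=onplane(c,uv,pt,DZ);d=(r-DO)@D*1000
        print(n,nm,len(uv),uv.mean(0),"deck xyz mean",d.mean(0),cv2.minAreaRect(d[:,:2].astype(np.float32)))
    P=cloud(c)
    d=(P-DO)@D*1000
    m=(abs(d[...,2]-45)<4)&(abs(d[...,0]-55)<70)&(abs(d[...,1])<45);v,u=np.nonzero(m)
    r=(onplane(c,np.c_[u,v],pt,DZ)-DO)@D*1000;print(" top face",len(r),cv2.minAreaRect(r[:,:2].astype(np.float32)),np.median(d[m][:,2]))
E
```

```text
[-41.   29.4  94.4   0.   56.3 -60.3] [ 0.4879 -0.2766  0.1678]
dp [ -0.1  -0.9 -90.8] turn [-0.0025 -0.0025 -0.0014] t 19.58 F [-0.24  0.26 -0.3 ] open 1.004
scene spot 13 [299. 176.] deck xyz mean [80.0515 -1.0516 45.    ] ((80.04505920410156, -1.0522937774658203), (10.394482612609863, 8.374529838562012), 69.61456298828125)
scene tag 1095 [308.9836 193.0831] deck xyz mean [154.8649   8.6034  45.    ] ((140.56005859375, 7.272773742675781), (110.10663604736328, 176.69668579101562), 79.63275146484375)
 top face 559 ((60.01740646362305, -0.9258155822753906), (113.82823181152344, 59.8163948059082), 0.018720602616667747) 43.63760700577741
top spot 1470 [321.2544 176.0367] deck xyz mean [168.8628  22.3187  45.    ] ((137.9613494873047, 7.8724365234375), (172.67979431152344, 127.02511596679688), 82.64639282226562)
top tag 2738 [333.7852 194.8915] deck xyz mean [124.5132   0.2496  45.    ] ((112.75390625, 3.1669998168945312), (143.07684326171875, 123.83525848388672), 89.56950378417969)
 top face 981 ((56.9567985534668, -1.406118392944336), (59.8915901184082, 109.027099609375), 89.97773742675781) 44.738243467751744
```

View pics/top11.png

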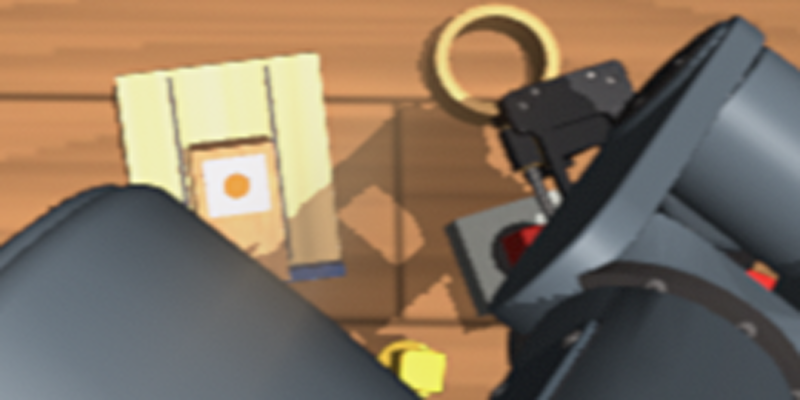

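View pics/scene11.png

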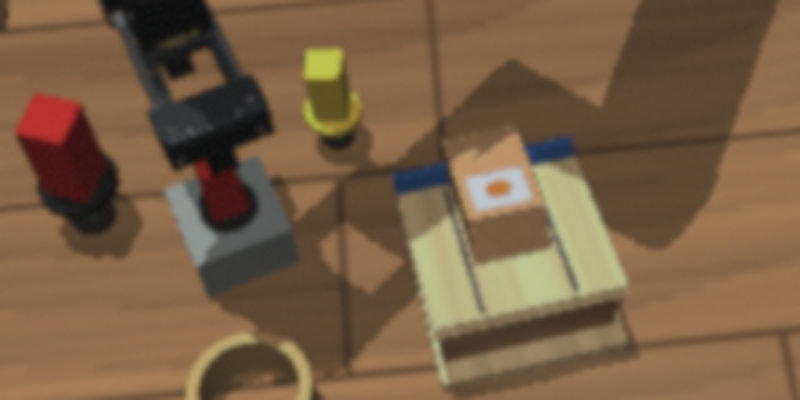

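The carton stays put. Its top face lies square with the deck (0.0° relative), with the spot at about deck (80, -1). The gripper is over the red press in its stand (scene11, around 225,190). I'll descend and grip.

{"op": "send_rows", "data": {
  "fingers": [1,1,1,1,1,1,1,1,1,1],
  "dp": [
    [0,-1,-8],
    [0,-1,-20],
    [0,-1,-32],
    [0,-1,-45],
    [0,-1,-58],
    [0,-1,-70],
    [0,-1,-80],
    [0,-1,-87],
    [0,-1,-91],
    [0,-1,-91]
  ],
  "turn": [
    [-0.002,-0.002,-0.001],
    [-0.002,-0.002,-0.001],
    [-0.002,-0.002,-0.001],
    [-0.002,-0.002,-0.001],
    [-0.002,-0.002,-0.001],
    [-0.002,-0.002,-0.001],
    [-0.002,-0.002,-0.001],
    [-0.002,-0.002,-0.001],
    [-0.002,-0.002,-0.001],
    [-0.002,-0.002,-0.001]
  ]
}}

```text
time_s: 20.52
position: [0.4875, -0.2774, 0.0767]
tcp_rot: [[-0.001, -0.327, 0.945], [0.001, 0.945, 0.327], [-1.0, 0.001, -0.0]]
force: [-0.4, -0.1, -0.3]
opening: 0.999
```

```bash
python3 - <<'E'
from h import *;from rig import bot
np.set_printoptions(precision=4,suppress=True)
s=bot.read_state();print(s["joint_positions"].round(1),s["position"],s["force"])
for n in("scene","top"):
    c=bot.capture(n);cv2.imwrite(f"pics/{n}12.png",cv2.resize(c["img"][130:230,150:350] if n=="scene" else c["img"][150:290,260:520],(800,400),interpolation=cv2.INTER_CUBIC))
c=load("top11.pkl");b=(325,349,204,226);hsv=cv2.cvtColor(c["img"],cv2.COLOR_BGR2HSV)
S=c["img"].astype(int);mm=(S[...,2]-S[...,0]>70);o=np.zeros(mm.shape,bool);o[209:222,331:344]=mm[209:222,331:344];v,u=np.nonzero(o)
r=(onplane(c,np.c_[u,v],DO+DZ*.045,DZ)-DO)@D*1000;print(len(u),u.mean(),v.mean(),r.mean(0),r.min(0),r.max(0))
E
```

```text
[-41.1  37.4  98.1   0.   44.6 -60.2] [ 0.4875 -0.2774  0.0767] [-0.393  -0.0508 -0.2912]
56 336.5 214.625 [80.4669 -0.4408 45.    ] [72.2436 -8.7531 45.    ] [88.9388  7.8187 45.    ]
```

View pics/scene12.png

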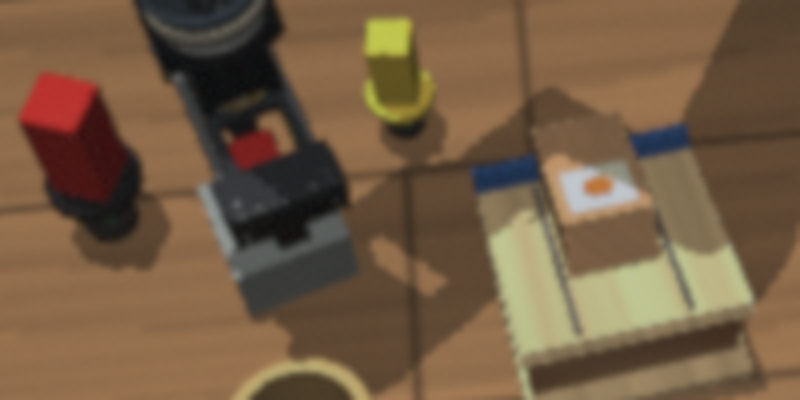

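The spot is at deck (80.3, -0.5), and both views agree. The fingers straddle the red grip, so I'll close.

{"op": "send_rows", "data": {
  "fingers": [0.9,0.8,0.7,0.6,0.5,0.4,0.3,0.2,0.1,0.1],
  "dp": [
    [0,0,0],
    [0,0,0],
    [0,0,0],
    [0,0,0],
    [0,0,0],
    [0,0,0],
    [0,0,0],
    [0,0,0],
    [0,0,0],
    [0,0,0]
  ],
  "turn": [
    [0,0,0],
    [0,0,0],
    [0,0,0],
    [0,0,0],
    [0,0,0],
    [0,0,0],
    [0,0,0],
    [0,0,0],
    [0,0,0],
    [0,0,0]
  ]
}}

```text
time_s: 21.45
position: [0.4883, -0.2779, 0.0778]
tcp_rot: [[0.001, -0.327, 0.945], [-0.0, 0.945, 0.327], [-1.0, -0.001, 0.001]]
force: [1.2, -0.2, -0.1]
opening: 0.34
```

{"op": "send_rows", "data": {
  "fingers": [0.1,0.1,0.1,0.1,0.1,0.1],
  "dp": [
    [0,0,0],
    [0,0,0],
    [0,0,0],
    [0,0,0],
    [0,0,1],
    [0,0,2]
  ],
  "turn": [
    [0,0,0],
    [0,0,0],
    [0,0,0],
    [0,0,0],
    [0,0,0],
    [0,0,0]
  ]
}}

```text
time_s: 21.95
position: [0.488, -0.2776, 0.0795]
tcp_rot: [[0.0, -0.327, 0.945], [0.0, 0.945, 0.327], [-1.0, 0.0, 0.0]]
force: [-0.1, -0.2, -2.2]
opening: 0.341
```

Opening 0.34, which is 30 mm. I'll lift straight out.

{"op": "send_rows", "data": {
  "fingers": [0.1,0.1,0.1,0.1,0.1,0.1,0.1,0.1,0.1,0.1],
  "dp": [
    [0,0,5],
    [0,0,14],
    [0,0,26],
    [0,0,40],
    [0,0,56],
    [0,0,72],
    [0,0,88],
    [0,0,104],
    [0,0,115],
    [0,0,120]
  ],
  "turn": [
    [0,0,0],
    [0,0,0],
    [0,0,0],
    [0,0,0],
    [0,0,0],
    [0,0,0],
    [0,0,0],
    [0,0,0],
    [0,0,0],
    [0,0,0]
  ]
}}

```text
time_s: 22.78
position: [0.4887, -0.2782, 0.2021]
tcp_rot: [[0.003, -0.327, 0.945], [-0.002, 0.945, 0.327], [-1.0, -0.003, 0.002]]
force: [0.7, 0.2, -2.4]
opening: 0.341
```

```bash
python3 - <<'E'
from h import *;from rig import bot
np.set_printoptions(precision=4,suppress=True)
s=bot.read_state();print(s["joint_positions"].round(1),s["position"],s["force"])
R0=s["tcp_rot"];b=np.radians(19.2)
R1=toolR(-DZ,np.array([np.cos(b),np.sin(b),0.3]))
for h in(.05,.01):goto(s,DO+D@np.array([.080,-.0005,.045+.062+h]),R1)
for n in("scene","top"):
    c=bot.capture(n);cv2.imwrite(f"pics/{n}13.png",cv2.resize(c["img"][100:220,150:350] if n=="scene" else c["img"][150:290,260:520],(800,480),interpolation=cv2.INTER_CUBIC))
E
```

```text
[-41.1  26.8  92.6   0.   60.4 -60.2] [ 0.4887 -0.2782  0.2021] [ 0.7101  0.2411 -2.3626]
dp [  4.6 209.2   7.8] turn [ 0.052  -0.3421 -0.0058] t 22.78 F [ 0.71  0.24 -2.36] open 0.341
dp [ 18.2 211.1 -29.8] turn [ 0.052  -0.3421 -0.0058] t 22.78 F [ 0.71  0.24 -2.36] open 0.341
```

View pics/scene13.png

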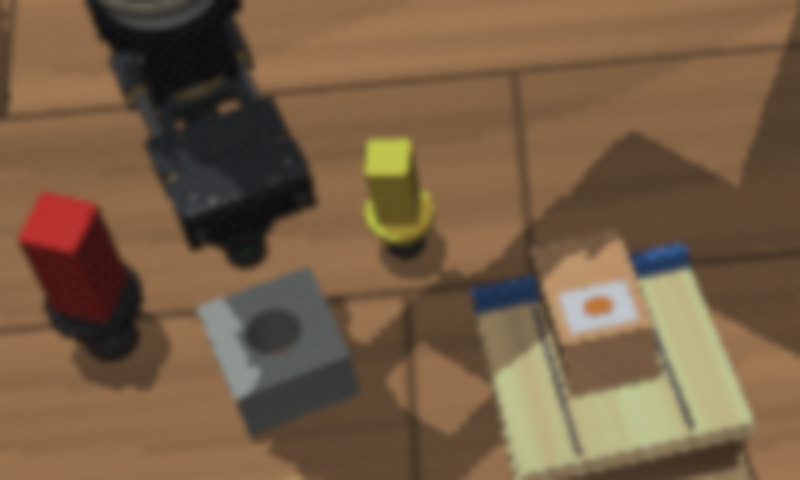

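The stand is empty and the press hangs in the gripper (weight 2.3 N). Next I'll hover over the spot with the tilt on.

{"op": "send_rows", "data": {
  "fingers": [0.1,0.1,0.1,0.1,0.1,0.1,0.1,0.1,0.1,0.1],
  "dp": [
    [0,7,2],
    [1,26,5],
    [1,52,8],
    [2,80,9],
    [2,108,10],
    [3,136,10],
    [4,164,9],
    [4,188,8],
    [5,203,8],
    [5,209,8]
  ],
  "turn": [
    [0.002,-0.02,0],
    [0.008,-0.05,0],
    [0.015,-0.09,0],
    [0.02,-0.13,-0.002],
    [0.027,-0.175,-0.003],
    [0.034,-0.22,-0.004],
    [0.04,-0.265,-0.005],
    [0.046,-0.305,-0.006],
    [0.05,-0.332,-0.006],
    [0.052,-0.342,-0.006]
  ]
}}

```text
time_s: 23.72
position: [0.4903, -0.0655, 0.2076]
tcp_rot: [[0.334, -0.312, 0.889], [0.052, 0.948, 0.314], [-0.941, -0.058, 0.333]]
force: [-0.2, -0.2, -1.9]
opening: 0.342
```

```bash
cat > look2.py <<'E'
import sys
from h import *;from rig import bot
np.set_printoptions(precision=4,suppress=True)
s=bot.read_state();print(s["joint_positions"].round(1),s["position"])
b=np.radians(19.2);R1=toolR(-DZ,np.array([np.cos(b),np.sin(b),0.3]))
print("deck TCP",(D.T@(s["position"]-DO)*1000).round(1),"F deck",(D.T@s["force"]).round(2),"tilt err",np.degrees(np.arccos(min(1,-s["tcp_rot"][:,0]@DZ))).round(2))
for h in(.01,0,-.007):goto(s,DO+D@np.array([.080,-.0005,.045+.062+h]),R1)
k=sys.argv[1]
for n in("scene","top"):
    c=bot.capture(n);pickle.dump(c,open(n+k+".pkl","wb"));cv2.imwrite(f"pics/{n}{k}.png",cv2.resize(c["img"][120:230,240:390] if n=="scene" else c["img"][160:270,265:415],(750,550),interpolation=cv2.INTER_CUBIC))
E
python3 look2.py 14
```

```text
[-28.1  16.  115.3  21.1  34.5 -62.9] [ 0.4903 -0.0655  0.2076]
deck TCP [ 76.8   3.4 155.7] F deck [-0.88 -0.19 -1.69] tilt err 0.38
dp [ 16.6  -1.6 -35.3] turn [-0.0041 -0.0047 -0.0022] t 23.72 F [-0.22 -0.23 -1.89] open 0.342
dp [ 20.   -1.2 -44.7] turn [-0.0041 -0.0047 -0.0022] t 23.72 F [-0.22 -0.23 -1.89] open 0.342
dp [ 22.4  -0.8 -51.3] turn [-0.0041 -0.0047 -0.0022] t 23.72 F [-0.22 -0.23 -1.89] open 0.342
```

View pics/scene14.png

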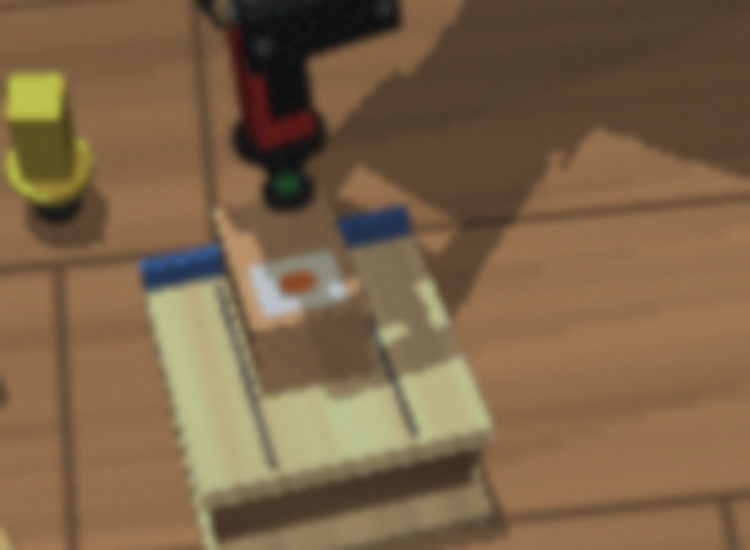

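View pics/top14.png

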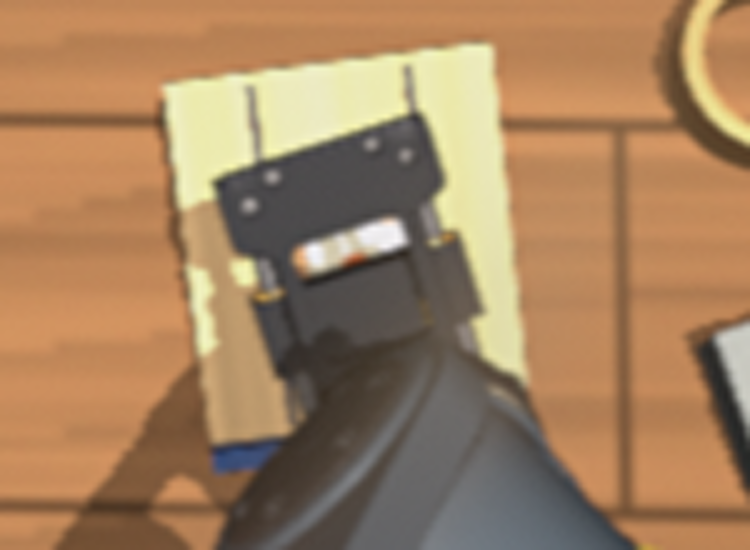

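The pad hangs square above the spot (scene14: pad 288,195; spot 298,283). I'll approach to about 10 mm.

{"op": "send_rows", "data": {
  "fingers": [0.1,0.1,0.1,0.1,0.1,0.1,0.1,0.1],
  "dp": [
    [2,0,-4],
    [5,-0.5,-10],
    [8,-1,-18],
    [12,-1.5,-26],
    [15,-1.6,-32],
    [16.6,-1.6,-35],
    [16.6,-1.6,-35.3],
    [16.6,-1.6,-35.3]
  ],
  "turn": [
    [-0.004,-0.005,-0.002],
    [-0.004,-0.005,-0.002],
    [-0.004,-0.005,-0.002],
    [-0.004,-0.005,-0.002],
    [-0.004,-0.005,-0.002],
    [-0.004,-0.005,-0.002],
    [-0.004,-0.005,-0.002],
    [-0.004,-0.005,-0.002]
  ]
}}

```text
time_s: 24.48
position: [0.5086, -0.0692, 0.1725]
tcp_rot: [[0.34, -0.31, 0.888], [0.046, 0.949, 0.313], [-0.939, -0.066, 0.336]]
force: [-0.1, 0.0, -2.1]
opening: 0.345
```

```bash
python3 look2.py 15
```

```text
[-27.2  21.2 115.5  24.   28.8 -65.5] [ 0.5086 -0.0692  0.1725]
deck TCP [ 81.4  -2.8 116.7] F deck [-0.77  0.01 -1.94] tilt err 0.11
dp [-1.7  2.1 -0.2] turn [0.0017 0.0009 0.0004] t 24.48 F [-0.06  0.01 -2.09] open 0.345
dp [ 1.7  2.6 -9.6] turn [0.0017 0.0009 0.0004] t 24.48 F [-0.06  0.01 -2.09] open 0.345
dp [  4.    2.9 -16.1] turn [0.0017 0.0009 0.0004] t 24.48 F [-0.06  0.01 -2.09] open 0.345
```

View pics/scene15.png

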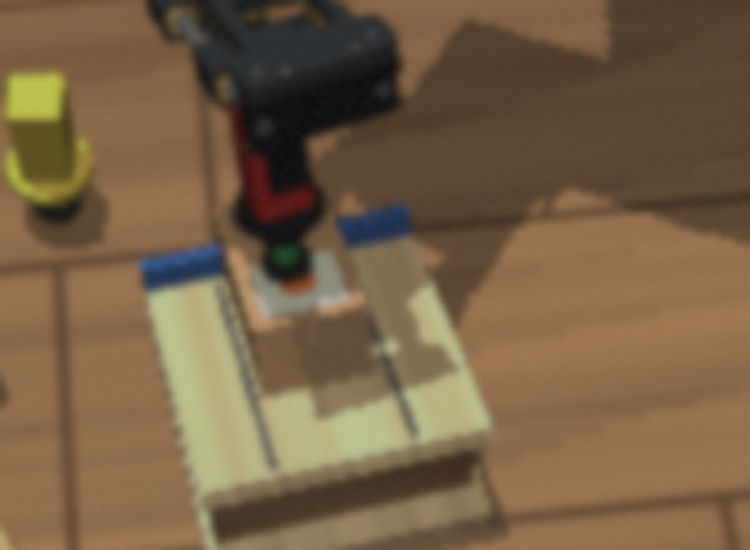

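{"op": "send_rows", "data": {
  "fingers": [0.1,0.1,0.1,0.1,0.1,0.1,0.1],
  "dp": [
    [-1,2,0],
    [-0.5,2.3,-2],
    [0,2.4,-4],
    [0.5,2.5,-5.5],
    [0.7,2.5,-6.5],
    [0.7,2.5,-6.8],
    [0.7,2.5,-6.8]
  ],
  "turn": [
    [0.002,0.001,0],
    [0.002,0.001,0],
    [0.002,0.001,0],
    [0.002,0.001,0],
    [0.002,0.001,0],
    [0.002,0.001,0],
    [0.002,0.001,0]
  ]
}}

```text
time_s: 25.17
position: [0.5093, -0.0667, 0.1661]
tcp_rot: [[0.339, -0.31, 0.888], [0.047, 0.949, 0.313], [-0.939, -0.064, 0.337]]
force: [0.1, -0.3, -2.1]
opening: 0.34
```

```bash
python3 look2.py 16; python3 - <<'E'
from h import *
c=load("scene16.pkl");im=c["img"]
big=cv2.resize(im[155:195,280:330],(800,640),interpolation=cv2.INTER_CUBIC)[:600]
cv2.imwrite("pics/z16.png",big)
hsv=cv2.cvtColor(im,cv2.COLOR_BGR2HSV);m=cv2.inRange(hsv,(40,80,30),(90,255,255));m[:160]=0;m[200:]=0;m[:,:280]=0;m[:,330:]=0
v,u=np.nonzero(m);print("green",u.mean() if len(u) else None,v.mean() if len(v) else None,len(u))
for nm,p in(("spot",(80.3,-.5,45)),("padface h3",(80,-.5,48)),("rod z-20",(80,-.5,62)),("spotscene",(80,-1,45))):print(nm,proj(c,DO+D@(np.array(p)/1000)))
E
```

```text
[-26.9  21.9 115.8  24.8  27.8 -66.1] [ 0.5093 -0.0667  0.1661]
deck TCP [ 80.2  -0.4 110.3] F deck [-0.67 -0.33 -2.01] tilt err 0.04
dp [-2.4 -0.4  6.2] turn [0.0001 0.0007 0.0003] t 25.17 F [ 0.1  -0.32 -2.12] open 0.34
dp [ 1.   0.  -3.2] turn [0.0001 0.0007 0.0003] t 25.17 F [ 0.1  -0.32 -2.12] open 0.34
dp [ 3.3  0.4 -9.8] turn [0.0001 0.0007 0.0003] t 25.17 F [ 0.1  -0.32 -2.12] open 0.34
green 298.0 172.0 21
spot [[299.23016418 176.0082162 ]]
padface h3 [[299.06653688 175.00665766]]
rod z-20 [[298.40725228 170.6092252 ]]
spotscene [[299.01591645 175.9827085 ]]
```

View pics/z16.png

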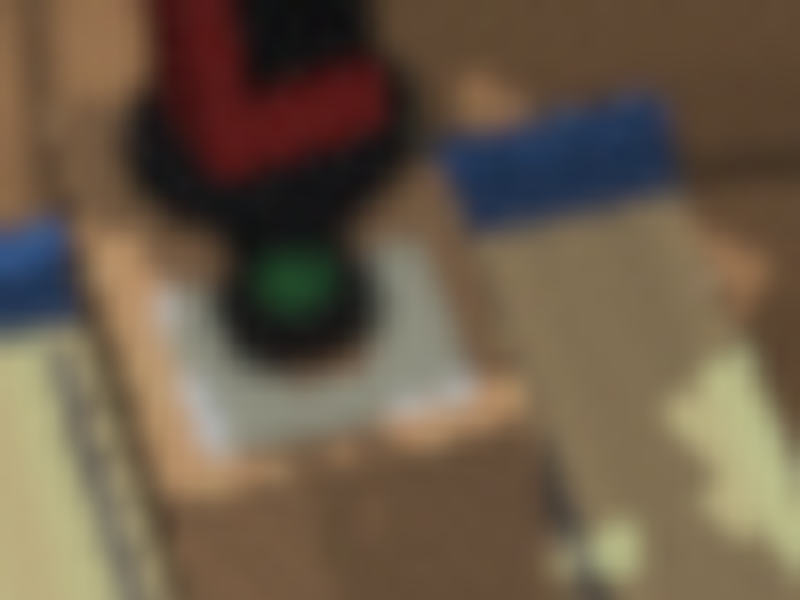

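```bash
python3 - <<'E'
from h import *
np.set_printoptions(precision=2,suppress=True)
c=load("scene16.pkl");im=c["img"]
for p in((94,-.5,48),(80,13.5,48),(80,-14.5,48),(66,-.5,48),(70.3,-.5,45),(90.3,-.5,45),(102,-.5,45)):print(p,proj(c,DO+D@(np.array(p)/1000))[0])
print(im[168:186,297:302].sum(2))
g=im.sum(2);print(g[174,288:312]);print(g[176,288:312])
E
```

```text
(94, -0.5, 48) [300.17 178.16]
(80, 13.5, 48) [304.41 173.84]
(80, -14.5, 48) [293.71 176.18]
(66, -0.5, 48) [297.98 171.9 ]
(70.3, -0.5, 45) [298.45 173.78]
(90.3, -0.5, 45) [300.02 178.26]
(102, -0.5, 45) [300.96 180.93]
[[ 60  61  63  66  90]
 [ 62  62  62  73 116]
 [ 85  87  87  88 118]
 [115 121 115 108 108]
 [137 143 133 113  92]
 [125 137 126 103  85]
 [104 108  96  88  75]
 [ 74  82  82  71  83]
 [ 76  73  81  93 129]
 [132 136 146 176 223]
 [259 249 265 294 331]
 [370 356 361 377 394]
 [403 396 396 399 397]
 [390 383 378 372 362]
 [354 331 318 320 326]
 [329 296 283 298 318]
 [345 296 264 263 266]
 [293 274 251 242 238]]
[440 473 487 422 351 231 114  80  86 104 108  96  88  75 115 217 335 397
 401 368 307 274 275 297]
[422 453 457 425 393 338 217 121  89  76  73  81  93 129 203 307 382 409
 410 394 347 290 280 298]
```

The pad is within about 1–2 mm of centre, slightly to the -y side in the image. I'll shift it 1 mm and start down along the normal.

{"op": "send_rows", "data": {
  "fingers": [0.1,0.1,0.1,0.1,0.1,0.1],
  "dp": [
    [0.3,1,0.2],
    [0.7,1.1,-0.7],
    [1,1.1,-1.7],
    [1.4,1.2,-2.6],
    [1.4,1.2,-2.6],
    [1.4,1.2,-2.6]
  ],
  "turn": [
    [0,0,0],
    [0,0,0],
    [0,0,0],
    [0,0,0],
    [0,0,0],
    [0,0,0]
  ]
}}

```text
time_s: 25.77
position: [0.5107, -0.0655, 0.1635]
tcp_rot: [[0.339, -0.31, 0.888], [0.047, 0.949, 0.313], [-0.939, -0.064, 0.337]]
force: [-0.7, -1.2, -2.7]
opening: 0.342
```

```bash
python3 look2.py 17
```

```text
[-26.6  22.3 115.8  25.   27.4 -66.2] [ 0.5107 -0.0655  0.1635]
deck TCP [ 80.8   0.6 107.4] F deck [-1.72 -1.07 -2.22] tilt err 0.04
dp [-3.9 -1.6  8.8] turn [0.0001 0.0007 0.0003] t 25.77 F [-0.7  -1.17 -2.68] open 0.342
dp [-0.5 -1.1 -0.6] turn [0.0001 0.0007 0.0003] t 25.77 F [-0.7  -1.17 -2.68] open 0.342
dp [ 1.9 -0.8 -7.2] turn [0.0001 0.0007 0.0003] t 25.77 F [-0.7  -1.17 -2.68] open 0.342
```

{"op": "send_rows", "data": {
  "fingers": [0.1,0.1,0.1],
  "dp": [
    [0.3,0,-0.9],
    [0.7,0.1,-1.9],
    [0.7,0.1,-1.9]
  ],
  "turn": [
    [0,0,0],
    [0,0,0],
    [0,0,0]
  ]
}}

```text
time_s: 26.12
position: [0.5116, -0.0655, 0.1617]
tcp_rot: [[0.34, -0.31, 0.888], [0.047, 0.949, 0.313], [-0.939, -0.064, 0.337]]
force: [-0.9, -1.0, -0.8]
opening: 0.344
```

```bash
python3 look2.py 18|head -2
```

```text
[-26.6  22.6 115.8  25.2  27.1 -66.4] [ 0.5116 -0.0655  0.1617]
deck TCP [ 80.9   0.4 105.4] F deck [-1.23 -0.89 -0.37] tilt err 0.07
```

{"op": "send_rows", "data": {
  "fingers": [0.1,0.1,0.1],
  "dp": [
    [0.3,0,-0.9],
    [0.7,0.1,-1.9],
    [0.7,0.1,-1.9]
  ],
  "turn": [
    [0,0,0],
    [0,0,0],
    [0,0,0]
  ]
}}

```text
time_s: 26.47
position: [0.5122, -0.0654, 0.1599]
tcp_rot: [[0.34, -0.31, 0.888], [0.047, 0.949, 0.313], [-0.939, -0.064, 0.337]]
force: [-1.0, -0.3, 0.5]
opening: 0.341
```

```bash
python3 look2.py 19|head -2
```

```text
[-26.5  22.8 115.8  25.4  26.9 -66.5] [ 0.5122 -0.0654  0.1599]
deck TCP [ 80.9   0.5 103.4] F deck [-0.77 -0.19  0.87] tilt err 0.07
```

Contact is near 106 mm: the push is 1.7 N at 105.4 and about 3 N at 103.4, which matches the spring. I'll go on to about 99 mm (5 N).

{"op": "send_rows", "data": {
  "fingers": [0.1,0.1,0.1,0.1,0.1,0.1],
  "dp": [
    [0.3,0,-0.9],
    [0.7,0.1,-1.9],
    [1,0.1,-2.8],
    [1.4,0.2,-3.8],
    [1.4,0.2,-3.8],
    [1.4,0.2,-3.8]
  ],
  "turn": [
    [0,0,0],
    [0,0,0],
    [0,0,0],
    [0,0,0],
    [0,0,0],
    [0,0,0]
  ]
}}

```text
time_s: 27.07
position: [0.5136, -0.0652, 0.1561]
tcp_rot: [[0.34, -0.31, 0.888], [0.047, 0.949, 0.313], [-0.939, -0.064, 0.337]]
force: [-3.0, -0.1, 3.3]
opening: 0.347
```

```bash
python3 look2.py 20; python3 - <<'E'
from h import *
c=load("scene20.pkl");cv2.imwrite("pics/z20.png",cv2.resize(c["img"][155:195,280:330],(800,640),interpolation=cv2.INTER_CUBIC)[:600])
g=c["img"].sum(2);print(g[172:182,290:308])
E
```

```text
[-26.4  23.3 115.9  25.8  26.3 -66.9] [ 0.5136 -0.0652  0.1561]
deck TCP [81.   0.5 99.4] F deck [-1.72  0.33  4.12] tilt err 0.07
dp [-6.7 -1.9 16.2] turn [0.0005 0.0011 0.0003] t 27.07 F [-3.04 -0.09  3.28] open 0.347
dp [-3.4 -1.4  6.8] turn [0.0005 0.0011 0.0003] t 27.07 F [-3.04 -0.09  3.28] open 0.347
dp [-1.  -1.1  0.2] turn [0.0005 0.0011 0.0003] t 27.07 F [-3.04 -0.09  3.28] open 0.347
[[308 242 209 178 108  61  59  60  58  58  63  62 105 218 336 389 372 319]
 [407 358 324 275 161  72  60  65  62  63  58  56  98 194 310 386 391 344]
 [473 422 376 314 180  77  71  69  88  83  80  75  92 172 293 385 401 369]
 [474 428 388 320 183  84  75  78  99 101  88  77  85 154 276 385 408 383]
 [458 426 399 341 211  99  74  79  81  85  76  80  92 169 289 388 408 391]
 [453 440 416 361 248 135  84  80  73  79  83 114 155 234 331 395 410 401]
 [463 479 455 392 305 218 161 141 131 140 162 212 271 330 383 404 410 407]
 [466 501 505 440 380 327 283 268 262 266 284 325 367 392 405 411 408 416]
 [452 489 518 477 423 398 384 378 373 372 375 381 389 399 417 415 413 426]
 [441 471 513 511 450 412 401 386 381 376 370 364 350 364 402 420 420 422]]
```

View pics/z20.png

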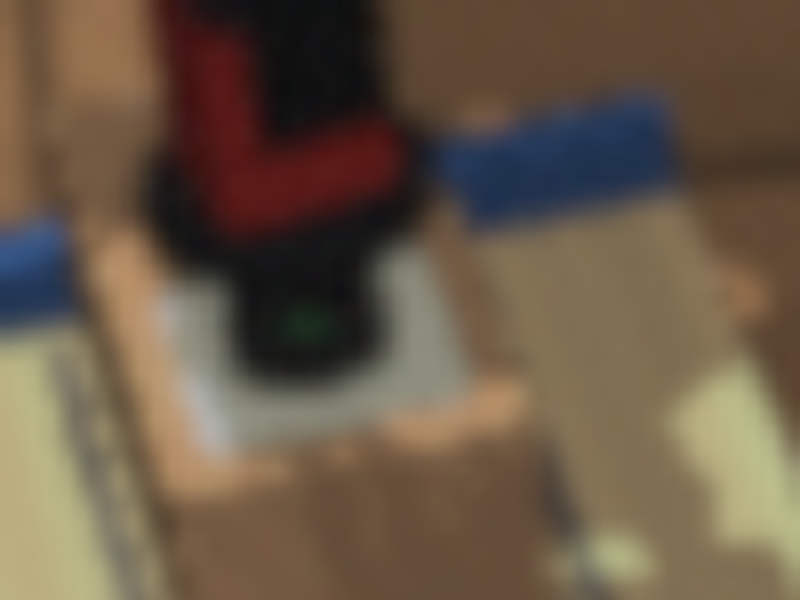

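View pics/scene20.png

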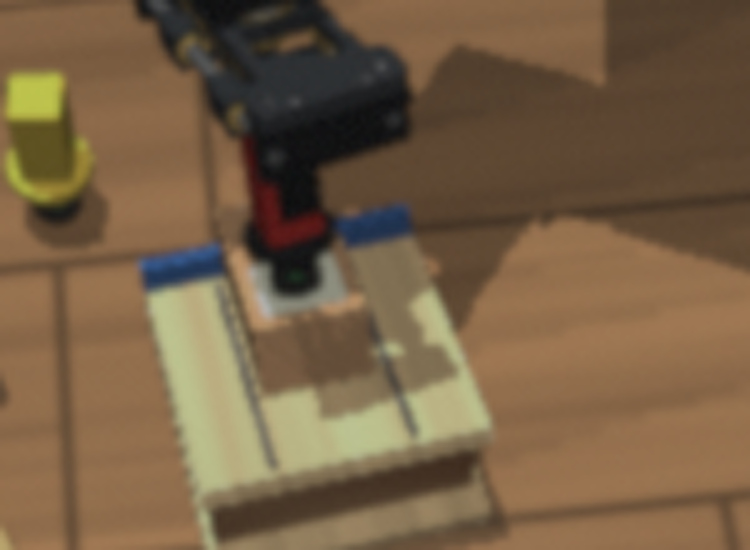

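The pad covers the spot and lies flat (z20, pad centre around 307,320). A trace of green rod still shows. I'll hold still and sample the force again.

{"op": "send_rows", "data": {
  "fingers": [0.1,0.1,0.1,0.1],
  "dp": [
    [0,0,0],
    [0,0,0],
    [0,0,0],
    [0,0,0]
  ],
  "turn": [
    [0,0.001,0],
    [0,0.001,0],
    [0,0.001,0],
    [0,0.001,0]
  ]
}}

```text
time_s: 27.5
position: [0.5136, -0.0652, 0.1562]
tcp_rot: [[0.339, -0.31, 0.888], [0.047, 0.949, 0.313], [-0.94, -0.064, 0.336]]
force: [-2.2, -0.9, 2.9]
opening: 0.341
```

```bash
python3 look2.py 21|head -2; python3 - <<'E'
from h import *;from rig import bot
F=[]
for i in range(8):
    bot.capture("scene");s=bot.read_state();F.append(np.r_[D.T@s["force"],D.T@(s["position"]-DO)*1000])
print(np.array(F).round(2),np.mean(F,0).round(2),bot.read_state()["time_s"])
E
```

```text
[-26.4  23.3 115.8  25.7  26.4 -66.8] [ 0.5136 -0.0652  0.1562]
deck TCP [81.   0.5 99.5] F deck [-1.14 -0.58  3.45] tilt err 0.03
[[-3.100e-01 -1.200e-01  2.510e+00  8.098e+01  4.600e-01  9.946e+01]
 [-5.800e-01 -8.000e-02  4.160e+00  8.098e+01  4.700e-01  9.946e+01]
 [-1.550e+00 -1.700e-01  3.530e+00  8.098e+01  4.700e-01  9.947e+01]
 [-9.600e-01  1.100e-01  3.310e+00  8.100e+01  4.500e-01  9.946e+01]
 [-1.730e+00  1.500e-01  3.010e+00  8.100e+01  4.500e-01  9.947e+01]
 [-7.900e-01  4.600e-01  4.190e+00  8.098e+01  4.500e-01  9.945e+01]
 [-1.870e+00  1.600e-01  3.470e+00  8.101e+01  4.500e-01  9.945e+01]
 [-5.000e-01 -2.600e-01  2.770e+00  8.100e+01  4.400e-01  9.947e+01]] [-1.040e+00  3.000e-02  3.370e+00  8.099e+01  4.500e-01  9.946e+01] 28.0
```

The mean push is about 5.4 N (half way is 5 N) and steady. The tilt error is 0.03° and the pad covers the spot. One last check that the bystanders haven't moved, then hand in.

```bash
python3 - <<'E'
from h import *;from rig import bot
c=bot.capture("scene");c0=load("scene0.pkl")
d=cv2.absdiff(c["img"],c0["img"]).sum(2)
for n,b in(("plain",(425,470,175,222)),("tape",(202,248,218,262)),("stapler",(305,365,252,290))):print(n,np.median(d[b[2]:b[3],b[0]:b[1]]),np.percentile(d[b[2]:b[3],b[0]:b[1]],95))
P=cloud(c);q=(P-DO)@D*1000
m=(abs(q[...,2]-45)<4)&(abs(q[...,0]-55)<70)&(abs(q[...,1])<45);v,u=np.nonzero(m);print(cv2.minAreaRect(((onplane(c,np.c_[u,v],DO+DZ*.045,DZ)-DO)@D*1000)[:,:2].astype(np.float32)))
print(bot.hand_in())
E
```

```text
plain 14.0 19.0
tape 12.0 18.0
stapler 12.0 16.0
((60.373016357421875, -0.8728122711181641), (59.781585693359375, 113.19300842285156), 89.94168853759766)
the job is handed in; nothing more can be done
None
```

I handed the job in at about 28 s. The tagged carton is on the sloped rest, and the gripper still holds the label press on the orange spot. No verdict was reported.

- **Carton:** It sits tag side up with its tag end uphill. I pushed it against the blue lip with about 9 N at deck x = 55 mm, then let go. In the last picture it was square to the deck within 0.1° and about 1 mm off the middle.
- **Regrasp:** My first grip would have taken the last joint past its range. I set the carton back in its starting place on the bench and regripped it with the hand turned half round.
- **Press:** I lifted the red press straight out of its stand and lowered it square to the slope; the tool's tilt is within 0.1° of it. In the pictures the pad covers the spot and looks about 1–2 mm off centre.
- **Push:** The steady push averaged about 5.4 N, which puts the plunger about 8 mm in. The distance moved since contact suggests about 6.5 mm, so the two estimates differ, but both are near the 7 mm half-way mark. A trace of the green rod still shows.
- **Bystanders:** The plain carton, the tape roll and the stapler look unchanged from the first picture.
- **Disagreements:** The scene camera put the carton's centre about 5 mm further uphill than the contact position. I put this down to the side face being included in that measurement, because the spot itself agreed in both views to within 1 mm.

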